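# Clamp a mounted specimen in the spring-loaded levelling holder

### The job

Stand the green mounted specimen from the black mat in the cup of the spring-loaded specimen holder, polished face up as it lies now and let go of, then fit the loose dark steel window plate over the holder's two studs, finger tabs up. Press the plate down against the spring until it sits flush and firmly on both shoulders of the holder, and keep pressing: the program finishes while the robot still holds the plate down, so that somebody can put the knurled nuts on the studs. Leave the other specimens standing where they are.

Things in the scene. Friction and masses are not known exactly. Their poses are not given: they have to be found in the camera images.
- green_mid (a point): centre (half-way up) of the loose green resin-mounted specimen, a round disc 30 mm in diameter and 18 mm tall, standing on the black mat; weighs about 30 g, grasp it round the side from above (the tips can stay 5 mm above the mat); z is its axis, up as it starts
- red_mid (a point): centre (half-way up) of the loose red resin-mounted specimen, a round disc 30 mm in diameter and 13 mm tall, standing on the black mat; z is its axis, up as it starts. Stays where it is
- amber_mid (a point): centre (half-way up) of the loose amber resin-mounted specimen, a round disc 30 mm in diameter and 15 mm tall, standing on the black mat; z is its axis, up as it starts. Stays where it is
- mat: black rubber mat, fixed, 60 mm (its x) by 190 mm (its y), 2 mm thick; the three coloured specimens stand on it in a row along y, about 65 mm apart, in any order; origin: centre of its underside
- holder: specimen holder, fixed to the worktop: grey base 90 mm (x) by 156 mm (y), 12 mm high, and on it two aluminium shoulders, blocks 56 mm (x) by 28 mm (y) centred at y = -52 and +52 mm, with flat tops 60 mm above the worktop: the plate's hard stop. The gap between them (76 mm) is open to -x and +x. Origin: centre of the underside, on the worktop; z up
- stud_a (a point): tip of the threaded stud on the shoulder at the holder's y = +52 mm, 84 mm above the worktop (24 mm above the shoulder); 8 mm in diameter, the top 3.5 mm tapered to 4 mm
- stud_b (a point): tip of the like stud on the shoulder at the holder's y = -52 mm
- cup (a point): centre of the cup's inner floor, on top of the sprung plunger midway between the studs, 52 mm above the worktop while the spring is free. Brass cup 40 mm outside, hollow 35 mm in diameter and 2 mm deep (rim 54 mm above the worktop). The green specimen in it reaches 10 mm higher than the shoulders
- plunger (a joint): travel of the sprung plunger, m: 0 = free (up), grows as it is pressed down, to 0.016 at most. About 4 N start it moving, 6 N more per 10 mm (about 10 N at 0.010); the weight of specimen and plate does not move it. With the green specimen in the cup it reads about 0.010 when the plate is down on the shoulders
- plate_mid (a point): centre of the loose dark steel window plate (half-way up its 5 mm), 78 mm (its x) by 132 mm (y), about 120 g, flat on the worktop, z up. Window 25 mm in the middle; two stud holes of 10.5 mm at y = -52 and +52 mm. Two upright tabs, 26 mm wide (y), to 16 mm above its top face: pinch them from outside, 40 mm along x, tips near the top face, which goes on 19 mm past each

How it is judged:
By the outcome, as a careful person would: the job done as asked, in the order asked, and still so for the second after the job is handed in, while the arm keeps its last pose, push and grip.
It also fails if it takes over 58 s, if anything falls off the work surface, if the arm or the gripper's body presses on something with over 40 N, if the wrist force passes 120 N, or if a joint passes its speed limit or range.

### The arm

A 7-joint arm with a two-finger parallel gripper is mounted at the origin on a cart in front of the work surface, level with it; the furniture and walls round the work are solid. World frame = base frame: x ahead of the robot, y to its left, z up, the work surface at z = 0. Lengths are in m, angles in degrees, forces in N, time in s.
With the tool pointing down it reaches from about 0.4 to 0.925 m from the base axis. Payload 5.6 kg.
Tool frame: the origin (TCP) lies between the finger pads; the fingertips stand 22 mm ahead of it and the grasp point (between the pads) lies 3 mm ahead of it (r.tip_reach is the distance from the TCP to the fingertips, in m); z points along the fingers, y is the direction in which the jaws open and shut (so a half turn about z gives the same grasp; the last joint's range is limited). The gripper opens to 85 mm and grips with 20 to 120 N. Pads are 22 mm wide; open, the fingers measure 114 mm over their backs; the gripper's body (76 mm by 85 mm) begins 54 mm behind the grasp point. The pads swing forward as they close: fully open they stand 13 mm farther back than shut.
Start: joints at [67.838, 26.786, -0.665, 91.828, 0.344, 61.387, -3.226], TCP at [0.219, -0.612, 0.253] pointing down, gripper open.
Joint ranges: [-144.91, 144.91], [-17.63, 115.5], [-89.93, 88.59], [15.96, 139.68], [-74.01, 254.01], [8.47, 105.57], [-167.45, 167.45]. Speed limits (degrees/s): [147.25, 147.25, 180, 180, 180, 180, 180].

### API

Orientations are given as a 3x3 rotation matrix whose columns are the frame's x, y, z axes.
In Python, from workcell import r gives the robot as it stands.
- The arm moves only by the tool carry_out, never from a script. Its argument "moves" is a list that holds one entry, the list of rows, each a list of 7 numbers: the turn, a rotation vector about the tool's x, y, z in degrees, then the shift along the tool's x, y, z in mm, then the finger opening in mm, from 0 to 85.4. A call has 1 to 8 rows; each row shifts and turns the commanded pose from where the row before left it, along the tool's axes as they then stand; what a row does not reach is not made up. A row lasts 1/8 s, in which the tool goes at most 62.5 mm and 10.7 degrees, less where a joint would pass 70% of its speed; a pose out of reach is approached as far as the arm can. A call is refused whole if a number of a shift passes 62.5 or a number of a turn 10.7, either way. A call with a gripper value outside its range is refused whole. The fingers move at their own pace and stop on an object; "grip_force" is the grip in N (left out, the last holds). Time passes only in rows, so rows that do not move let the fingers close. It gives the time, the measured TCP pose, the force and the opening at its end, in the units of the state.
- r.observe(): the state, without advancing time (a new reading comes with each control period).
- r.read_camera(name): name is "side" or "top" or "wrist"; returns a dict with "pixels" (420x560x3 uint8, blue, green, red), "z_map" (420x560 float32, m along the optical axis (not along the pixel's ray), 0 where there is no reading), "K" (3x3 intrinsics, pixels), "T" (4x4, takes a point from camera to world coordinates); the wrist camera has in their place "hand_eye" (4x4, takes a point from camera to tool coordinates, whose origin is the TCP and whose axes are the flange's). Camera axes: x right, y up, looking along -z (the intrinsics and any distortion apply to the point x, -y, -z); pixel columns grow to the right and rows downward; lengths in m; the calibration is good to about 2 mm. A picture is of the moment at which its call begins: read the wrist's pose just before it.
- r.sign_off(): hands the job in, once; it reports no verdict.
The state is a dict: "time_s": time; "qpos": joint angles; "joint_velocities": joint speeds; "joint_torque": joint torques, N m; "position": TCP position; "eef_rot": TCP orientation; "wrist_force": force on the tool from outside, world axes, zero at the start; "moment": the same for the moment, N m; "gripper_width": finger opening in m.
Only numpy, scipy, OpenCV 4.12 (cv2) and the standard library are available. Lean on these libraries where they do the work, as an engineer would, in place of code of your own. Each camera call takes 0.05 s, during which the arm holds its last target.

## Working session

There is one attempt and no reset: what is moved stays moved. The work goes in short steps, Python scripts to look and compute and a tool call to move; the robot and the scene stay as the last step left them, time stands still between calls to the robot, and variables do not carry over. Pictures are saved under pics/ and viewed, and the job is handed in when it is done.

Besides the shell and the picture viewer there is one more tool, called as name(argument=value, ...), one argument or row to a line, values as JSON. carry_out: Moves the arm, as the interface text tells. Its arguments: {"type":"object","properties":{"moves":{"type":"array"},"grip_force":{"type":"number"}},"required":["moves"]}

```bash
ls; mkdir -p pics
python3 - <<'E'
from workcell import r
import cv2,numpy as np,pickle
s=r.observe();print(s)
d={}
for n in("side","top","wrist"):
    c=r.read_camera(n);d[n]=c;cv2.imwrite(f"pics/a_{n}.png",c["pixels"]);print(n,c["K"],c.get("T",c.get("hand_eye")),[k for k in c])
d['s']=s
pickle.dump(d,open("a.pkl","wb"))
E
```

```text
pics
{'time_s': 0.0, 'qpos': array([67.83702622, 26.83668006, -0.66333883, 91.88008238,  0.3415419 ,
       61.3846005 , -3.22566259]), 'joint_velocities': array([ 0.0685451 , -0.00484525,  0.02363107, -0.05949646, -0.07286463,
        0.02172757,  0.07235443]), 'joint_torque': array([ 4.81060724e-04, -5.32378149e+01,  2.17843673e-02, -2.51301169e+01,
        1.13981363e-02,  7.72258354e-03,  2.17499985e-05]), 'position': array([ 0.2188688 , -0.61151037,  0.25233661]), 'eef_rot': array([[ 9.41509883e-01,  3.36984692e-01, -6.76822863e-04],
       [ 3.36985357e-01, -9.41508533e-01,  1.59714694e-03],
       [-9.90204318e-05, -1.73180902e-03, -9.99998496e-01]]), 'wrist_force': array([0.46313592, 0.07190717, 0.43451907]), 'moment': array([ 0.00884903, -0.00319984,  0.01304933]), 'gripper_width': 0.08554567593595894}
side [[535.20514809   0.         282.01355255]
 [  0.         535.20514809 202.42085486]
 [  0.           0.           1.        ]] [[ 0.85790712  0.31455022 -0.40626781  0.1525759 ]
 [-0.51359585  0.50244718 -0.69553299 -0.34356556]
 [-0.01465194  0.80536016  0.5926047   0.62
[... 194 characters left out ...]
 0.           1.        ]] [[-0.02105787  0.99312657 -0.11513552  0.43474045]
 [-0.99966977 -0.01921899  0.01705841  0.28263565]
 [ 0.01472838  0.11545672  0.99320331  0.98603238]
 [ 0.          0.          0.          1.        ]] ['pixels', 'z_map', 'K', 'T']
wrist [[357.59542877   0.         279.25319949]
 [  0.         357.59542877 209.9681881 ]
 [  0.           0.           1.        ]] [[ 1.11127274e-04  9.45793871e-01  3.24767519e-01  8.33600053e-02]
 [ 9.99999615e-01 -3.87692830e-04  7.86871396e-04  4.44098467e-04]
 [ 8.70128182e-04  3.24767307e-01 -9.45793550e-01 -1.20089346e-01]
 [ 0.00000000e+00  0.00000000e+00  0.00000000e+00  1.00000000e+00]] ['pixels', 'z_map', 'K', 'hand_eye']
```

View pics/a_side.png

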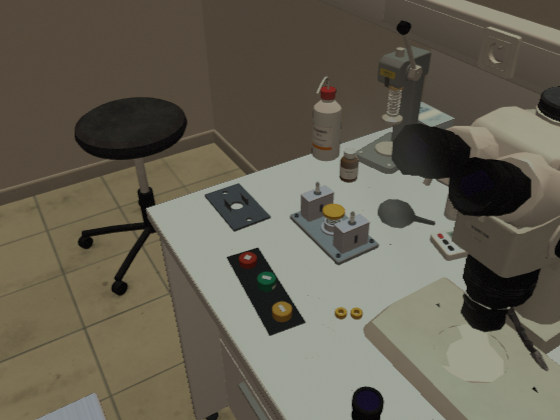

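View pics/a_top.png

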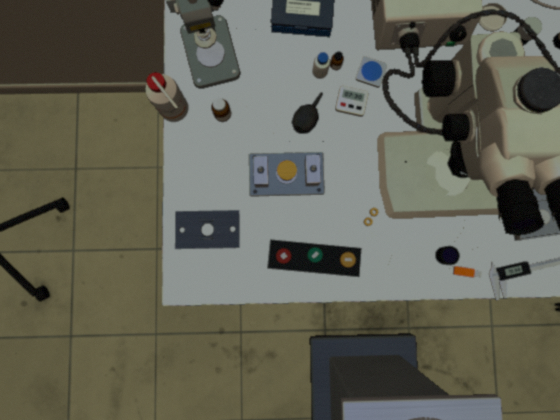

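The top view shows the mat with red (284,256), green (316,254) and amber (347,260). The holder is at (287,172), with its studs at about (261,167) and (313,167). The plate is at (207,229). Next I'll measure these.

```bash
cat > h.py <<'E'
import numpy as np,cv2
def ray(c,u,v,T=None):
    T=c["T"] if T is None else T; K=c["K"]
    d=np.array([(u-K[0,2])/K[0,0],-(v-K[1,2])/K[1,1],-1.0])
    return T[:3,3],T[:3,:3]@d
def onz(c,u,v,z,T=None):
    o,d=ray(c,u,v,T); return o+d*(z-o[2])/d[2]
def dep(c,u,v,T=None):
    o,d=ray(c,u,v,T); z=c["z_map"][int(round(v)),int(round(u))]; return o+d*z
def tri(c1,p1,c2,p2):
    o1,d1=ray(c1,*p1);o2,d2=ray(c2,*p2)
    A=np.c_[d1,-d2];t=np.linalg.lstsq(A,o2-o1,rcond=None)[0]
    a=o1+d1*t[0];b=o2+d2*t[1];return (a+b)/2,np.linalg.norm(a-b)
def wristT(c,s):
    T=np.eye(4);T[:3,:3]=s["eef_rot"];T[:3,3]=s["position"];return T@c["hand_eye"]
E
python3 - <<'E'
import pickle,cv2,numpy as np
from h import *
d=pickle.load(open("a.pkl","rb"))
for n,(x0,y0,x1,y1) in dict(top=(165,140,375,285),side=(195,170,395,340)).items():
    im=d[n]["pixels"][y0:y1,x0:x1]; cv2.imwrite(f"pics/z_{n}.png",cv2.resize(im,None,fx=3.6 if n=='top' else 3.4,fy=3.6 if n=='top' else 3.4,interpolation=cv2.INTER_CUBIC))
    hsv=cv2.cvtColor(d[n]["pixels"],cv2.COLOR_BGR2HSV)
    for nm,lo,hi in(("green",60,95),("amber",12,28),("red",0,8)):
        m=cv2.inRange(hsv,(lo,110,50),(hi,255,255)); 
        k,l,st,ce=cv2.connectedComponentsWithStats(m)
        for i in range(1,k):
            if st[i,4]>60: print(n,nm,st[i],ce[i],dep(d[n],*ce[i]).round(4), onz(d[n],*ce[i],0.02).round(4))
E
```

```text
top green [308 248  14  14 120] [314.55833333 254.49166667] [0.4417 0.2077 0.0194] [0.4417 0.2078 0.02  ]
top amber [277 161  20  19 290] [286.43793103 169.77586207] [0.6107 0.2615 0.0504] [0.6164 0.2608 0.02  ]
top amber [340 252  16  16 167] [347.61077844 259.2994012 ] [0.4306 0.1407 0.0169] [0.4306 0.1412 0.02  ]
top amber [454 266  20  11 145] [463.68275862 271.07586207] [ 0.4017 -0.0972  0.0093] [ 0.4021 -0.093   0.02  ]
top red [146  72  20  20 222] [155.04954955  80.49099099] [0.7447 0.4881 0.1916] [0.8116 0.5324 0.02  ]
top red [276 248  15  15 143] [283.11888112 255.45454545] [0.4411 0.2712 0.0134] [0.4411 0.2713 0.02  ]
side green [257 272  19  13 162] [266.04320988 278.09259259] [0.4415 0.2063 0.02  ] [0.4415 0.2063 0.02  ]
side amber [380  68  16  11 112] [387.19642857  73.15178571] [0.8369 0.4092 0.2052] [1.1375 0.7399 0.02  ]
side amber [322 204  23  16 291] [333.01718213 211.14089347] [0.6101 0.2613 0.0515] [0.6352 0.2945 0.02  ]
side amber [272 301  21  21 320] [281.75    311.29375] [0.428  0.1346 0.0174] [0.4268 0.1326 0.02  ]
side amber [335 307  12  12 104] [340.375      312.71153846] [ 5.113e-01  9.840e-02 -1.000e-04] [0.4998 0.0843 0.02  ]
side amber [351 308  11  11 103] [356.11650485 312.88349515] [5.313e-01 8.500e-02 5.000e-04] [0.5195 0.0717 0.02  ]
side red [320  86  16  14 183] [327.69945355  92.63934426] [0.7507 0.4863 0.1555] [0.9226 0.7248 0.02  ]
side red [239 252  18  16 209] [247.42583732 259.63157895] [0.439  0.266  0.0147] [0.4366 0.2608 0.02  ]
```

View pics/z_top.png

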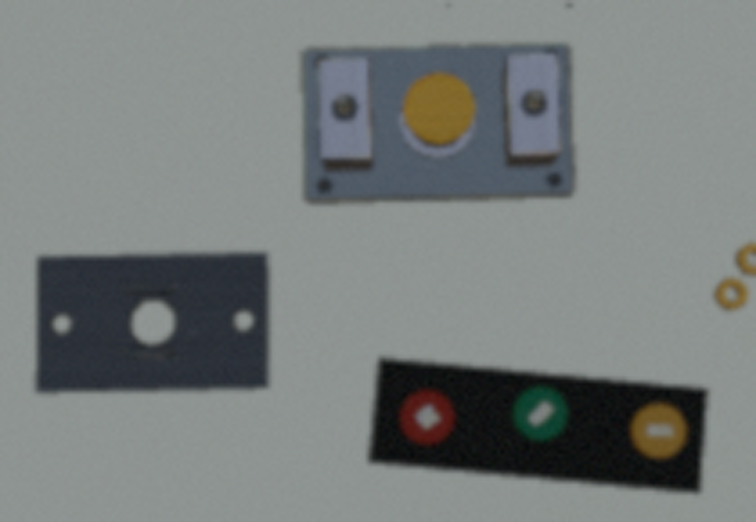

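View pics/z_side.png

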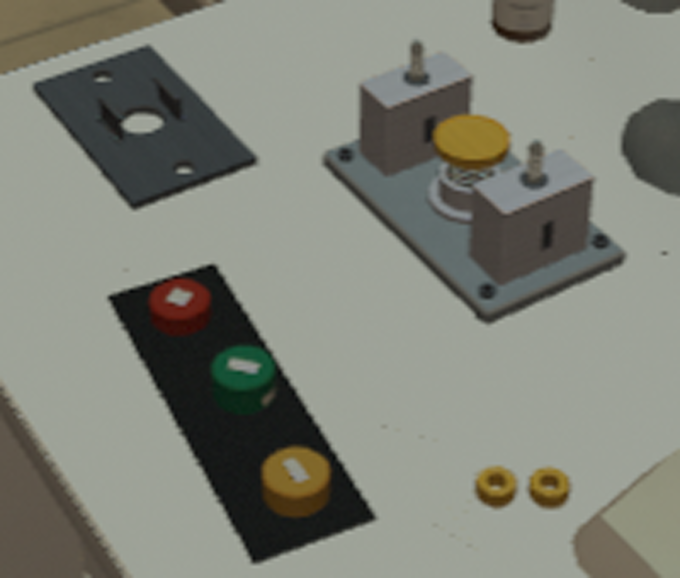

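View pics/a_wrist.png

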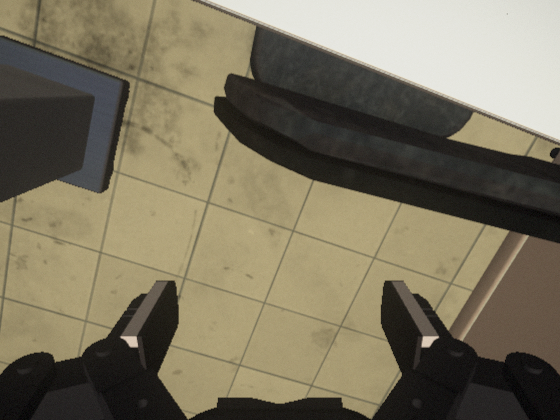

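Run:
```python
import pickle,cv2,numpy as np
from h import *
d=pickle.load(open("a.pkl","rb"));t,s=d["top"],d["side"]
def zt(u,v):return (u/3.6+165-.36,v/3.6+140-.36)
def zs(u,v):return (u/3.4+195-.35,v/3.4+170-.35)
for n,a,b in(("studL",(343,107),(417,43)),("studR",(534,102),(535,145))):
    print(n,onz(t,*zt(*a),.084).round(4),onz(s,*zs(*b),.084).round(4),tri(t,zt(*a),s,zs(*b)))
# cup rim fit
print("cup top",onz(t,286.4,169.8,.053).round(4),onz(s,333,211.1,.053).round(4))
# plate contour
hsv=cv2.cvtColor(t["pixels"],cv2.COLOR_BGR2HSV)
m=np.zeros(hsv.shape[:2],np.uint8);m[205:255,170:245]=cv2.inRange(hsv,(0,0,0),(180,255,110))[205:255,170:245]
cs,h=cv2.findContours(m,cv2.RETR_CCOMP,cv2.CHAIN_APPROX_NONE)
for c in cs:
    if cv2.contourArea(c)>8:
        (u,v),wh,a=cv2.minAreaRect(c);M=cv2.moments(c);q=(M['m10']/M['m00'],M['m01']/M['m00']);print("plate",u,v,wh,a,q,onz(t,*q,.005).round(4),dep(t,u,v).round(4))
for q in((62,324),(243,321)):print("hole",onz(t,*zt(*q),.0025).round(4))
for q in((103,77),(184,168)):print("hole side",onz(s,*zs(*q),.0025).round(4))
# holder base corners z .012
for q in((305,48),(571,46),(573,193),(306,200)):print("base",onz(t,*zt(*q),.012).round(4))
# height map
T=t["T"];K=t["K"];v,u=np.mgrid[0:420,0:560];z=t["z_map"]
P=np.stack([(u-K[0,2])/K[0,0]*z,-(v-K[1,2])/K[1,1]*z,-z],-1)@T[:3,:3].T+T[:3,3]
ok=z>0
H=np.full((14,20),-1.)
for i in range(14):
  for j in range(20):
    q=ok&(P[...,0]>=.3+.04*i)&(P[...,0]<.34+.04*i)&(P[...,1]>=-.3+.04*j)&(P[...,1]<-.26+.04*j)
    if q.any():H[i,j]=P[...,2][q].max()
np.set_printoptions(linewidth=200)
print("cols y=-.3 step .04; rows x from .3");print((H*100).round().astype(int))
```

```text
studL [0.6061 0.3133 0.084 ] [0.6099 0.3122 0.084 ] (array([0.60776813, 0.31234959, 0.0843504 ]), np.float64(0.0037812267700329943))
studR [0.607  0.2111 0.084 ] [0.6092 0.2079 0.084 ] (array([0.60883664, 0.21005364, 0.08233728]), np.float64(0.0034565363996531917))
cup top [0.6102 0.2617 0.053 ] [0.609  0.2599 0.053 ]
plate 206.99998474121094 229.0 (63.99999237060547, 37.99999237060547) -0.0 (207.01312004490282, 229.17441942047284) [0.4982 0.4266 0.005 ] [4.989e-01 4.273e-01 4.000e-04]
plate 182.00003051757812 229.50001525878906 (4.949747085571289, 4.949747085571289) 45.0 (181.75833333333333, 229.5) [0.4986 0.4784 0.005 ] [0.4987 0.4783 0.0027]
plate 232.0 228.5 (4.949747085571289, 4.949747085571289) 45.0 (232.24166666666665, 228.5) [0.4986 0.3748 0.005 ] [4.989e-01 3.757e-01 1.000e-04]
plate 207.0 229.0 (12.0, 12.0) 0.0 (207.0278940027894, 229.1492329149233) [0.4983 0.4266 0.005 ] [4.989e-01 4.273e-01 4.000e-04]
hole [0.4985 0.4787 0.0025]
hole [0.4981 0.3752 0.0025]
hole side [0.5003 0.4802 0.0025]
hole side [0.5    0.3769 0.0025]
base [0.6549 0.3372 0.012 ]
base [0.6533 0.183  0.0
[... 839 characters left out ...]
    3   38   38   37    3    2    0    0    8    6    6    8    0    0    1    1]
 [-100 -100 -100 -100   37   39   39   36   23   25    1    1    6    6    6    6    1    1    0    1]
 [-100 -100 -100 -100   35   39   39    3    3   26   26    1    5    5    0    1    1    1   18    1]
 [-100 -100 -100 -100   35   35   35   24   24   24   25    1    6    6    1    1    5    7   18   19]
 [-100 -100   21 -100   29   30   30   24   24   22    2    2    5    5    1    1    5    7    1   19]
 [-100 -100   21   22 -100   28   18   18   12    2    2    5    5    1    1    0   32    2    2   12]
 [-100 -100 -100   22   22   22   22   18   10    2    3    8    8    1    1    1   31   31   23    2]]
```

The studs come out about 102–103 mm apart (nominal 104), with the cup midway between them. The plate holes are 103.6 mm apart, so the measurements agree. The microscope stands up to 0.40 m high near y = -0.1…0, so I'll pass over it at z = 0.5.

```bash
cat >> h.py <<'E'
def plan(s,way,rmax=5.5,dmax=58):
    """way: list of (x,y,z,tool-y-angle deg) ; prints rows in tool axes assuming tool vertical"""
    R=s["eef_rot"];p=np.array(s["position"],float);a=np.degrees(np.arctan2(R[1,1],R[0,1]))
    out=[]
    for x,y,z,b in way:
        g=np.array([x,y,z]);
        n=int(max(np.ceil(np.linalg.norm(g-p)*1000/dmax),np.ceil(abs(b-a)/10),1))
        st=(g-p)/n*1000;da=(b-a)/n
        for i in range(n):
            c,q=np.cos(np.radians(a)),np.sin(np.radians(a))
            yy=np.array([c,q,0]);xx=np.array([-q,c,0])
            out.append([0,0,round(-da,2),round(st@xx,1),round(st@yy,1),round(-st[2],1)]);a+=da
        p=g
    for o in out:print(o)
E
python3 - <<'E'
from workcell import r
from h import *
s=r.observe()
w=[(0.2,-.56,.50,-70.3)]
for th in np.linspace(-70,23,16)[1:]:
    R=.58+(0.50-.58)*(th+70)/93
    w.append((R*np.cos(np.radians(th)),R*np.sin(np.radians(th)),.50,-70.3+70.3*(th+70)/93))
plan(s,w,dmax=62)
E
```

```text
[0, 0, np.float64(-0.0), np.float64(-0.1), np.float64(-11.0), np.float64(-49.5)]
[0, 0, np.float64(-0.0), np.float64(-0.1), np.float64(-11.0), np.float64(-49.5)]
[0, 0, np.float64(-0.0), np.float64(-0.1), np.float64(-11.0), np.float64(-49.5)]
[0, 0, np.float64(-0.0), np.float64(-0.1), np.float64(-11.0), np.float64(-49.5)]
[0, 0, np.float64(-0.0), np.float64(-0.1), np.float64(-11.0), np.float64(-49.5)]
[0, 0, np.float64(-2.34), np.float64(32.8), np.float64(-11.8), np.float64(-0.0)]
[0, 0, np.float64(-2.34), np.float64(33.2), np.float64(-10.5), np.float64(-0.0)]
[0, 0, np.float64(-2.34), np.float64(30.6), np.float64(-5.3), np.float64(-0.0)]
[0, 0, np.float64(-2.34), np.float64(30.8), np.float64(-4.0), np.float64(-0.0)]
[0, 0, np.float64(-4.69), np.float64(60.3), np.float64(-12.2), np.float64(-0.0)]
[0, 0, np.float64(-4.69), np.float64(59.4), np.float64(-13.7), np.float64(-0.0)]
[0, 0, np.float64(-4.69), np.float64(58.4), np.float64(-15.1), np.float64(-0.0)]
[0, 0, np.float64(-4.69), np.float64(57.5), np.float64(-16.6), np.float64(-0.0)]
[0, 0, np.float64(-4.69), np.float64(56.4), np.float64(-17.9), np.float64(-0.0)]
[0, 0, np.float64(-4.69), np.float64(55.4), np.float64(-19.3), np.float64(-0.0)]
[0, 0, np.float64(-4.69), np.float64(54.3), np.float64(-20.6), np.float64(-0.0)]
[0, 0, np.float64(-4.69), np.float64(53.2), np.float64(-21.9), np.float64(-0.0)]
[0, 0, np.float64(-4.69), np.float64(52.0), np.float64(-23.1), np.float64(-0.0)]
[0, 0, np.float64(-4.69), np.float64(50.9), np.float64(-24.2), np.float64(-0.0)]
[0, 0, np.float64(-4.69), np.float64(49.7), np.float64(-25.4), np.float64(-0.0)]
[0, 0, np.float64(-4.69), np.float64(48.5), np.float64(-26.4), np.float64(-0.0)]
[0, 0, np.float64(-4.69), np.float64(47.2), np.float64(-27.5), np.float64(-0.0)]
```

carry_out(
  moves=[
    [[0,0,0,0,-11,-50,85],[0,0,0,0,-11,-50,85],[0,0,0,0,-11,-50,85],[0,0,0,0,-11,-50,85],[0,0,0,0,-11,-50,85],[0,0,-4.7,60,-10,0,85],[0,0,-4.7,60,-10,0,85],[0,0,-4.7,60,-12,0,85]],
  ],
)

```text
time_s: 1.15
position: [0.3521, -0.4558, 0.5029]
eef_rot: [[0.83, 0.558, -0.0], [0.558, -0.83, 0.0], [0.0, -0.0, -1.0]]
wrist_force: [1.0, -0.9, 0.4]
gripper_width: 0.085
```

carry_out(
  moves=[
    [[0,0,-4.7,59,-14,0,60],[0,0,-4.7,58,-15,0,60],[0,0,-4.7,57,-17,0,60],[0,0,-4.7,56,-18,0,60],[0,0,-4.7,55,-19,0,60],[0,0,-4.7,54,-21,0,60],[0,0,-4.7,53,-22,0,60],[0,0,-4.7,52,-23,0,60]],
  ],
)

```text
time_s: 2.15
position: [0.5168, -0.0318, 0.5029]
eef_rot: [[0.316, 0.949, -0.0], [0.949, -0.316, 0.0], [-0.0, -0.0, -1.0]]
wrist_force: [0.8, -0.3, 0.3]
gripper_width: 0.0599
```

Run:
```python
from workcell import r
from h import *
s=r.observe();print(s['position'],s['qpos'])
plan(s,[(.442,.207,.40,0),(.442,.207,.20,0)])
```

```text
[ 0.51680374 -0.03175462  0.50289801] [ 26.93492113   7.30340046 -30.3821608   87.09928977   3.68499286
  86.62431461 -21.90385981]
[0, 0, np.float64(-3.69), np.float64(40.6), np.float64(-29.3), np.float64(20.6)]
[0, 0, np.float64(-3.69), np.float64(42.4), np.float64(-26.6), np.float64(20.6)]
[0, 0, np.float64(-3.69), np.float64(44.0), np.float64(-23.8), np.float64(20.6)]
[0, 0, np.float64(-3.69), np.float64(45.4), np.float64(-21.0), np.float64(20.6)]
[0, 0, np.float64(-3.69), np.float64(46.7), np.float64(-18.0), np.float64(20.6)]
[0, 0, np.float64(0.0), np.float64(0.0), np.float64(0.0), np.float64(50.0)]
[0, 0, np.float64(0.0), np.float64(0.0), np.float64(0.0), np.float64(50.0)]
[0, 0, np.float64(0.0), np.float64(0.0), np.float64(0.0), np.float64(50.0)]
[0, 0, np.float64(0.0), np.float64(0.0), np.float64(0.0), np.float64(50.0)]
```

carry_out(
  moves=[
    [[0,0,-3.7,41,-29,0,60],[0,0,-3.7,42,-27,0,60],[0,0,-3.7,44,-24,20,60],[0,0,-3.7,45,-21,40,60],[0,0,-3.7,47,-18,50,60],[0,0,0,0,0,60,60],[0,0,0,0,0,60,60],[0,0,0,0,0,60,60]],
  ],
)

```text
time_s: 3.15
position: [0.4443, 0.1983, 0.2183]
eef_rot: [[0.002, 1.0, 0.001], [1.0, -0.002, -0.0], [-0.0, 0.001, -1.0]]
wrist_force: [1.1, -0.9, 0.7]
gripper_width: 0.0599
```

Run:
```python
from workcell import r
from h import *
s=r.observe();print(s['position'],s['eef_rot'].round(4),s['qpos'])
c=r.read_camera("wrist");cv2.imwrite("pics/b_wrist.png",c["pixels"])
T=wristT(c,s)
hsv=cv2.cvtColor(c["pixels"],cv2.COLOR_BGR2HSV)
m=cv2.inRange(hsv,(60,90,40),(95,255,255))
cs,_=cv2.findContours(m,cv2.RETR_EXTERNAL,cv2.CHAIN_APPROX_NONE)
for k in cs:
    if cv2.contourArea(k)>200:
        print(cv2.boundingRect(k),cv2.fitEllipse(k));(u,v)=cv2.fitEllipse(k)[0];print(dep(c,u,v,T),onz(c,u,v,.02,T))
```

```text
[0.44434761 0.19830648 0.21828843] [[ 1.9e-03  1.0e+00  7.0e-04]
 [ 1.0e+00 -1.9e-03 -1.0e-04]
 [-1.0e-04  7.0e-04 -1.0e+00]] [  6.85072005  18.88345161 -40.88142857 114.12486828  15.54469492
  52.38377494 -42.2079368 ]
(261, 155, 32, 34) ((276.5621337890625, 172.2280731201172), (31.361738204956055, 31.821863174438477), 18.841493606567383)
[0.44175087 0.20860164 0.01964403] [0.44175359 0.2086831  0.02      ]
```

View pics/b_wrist.png

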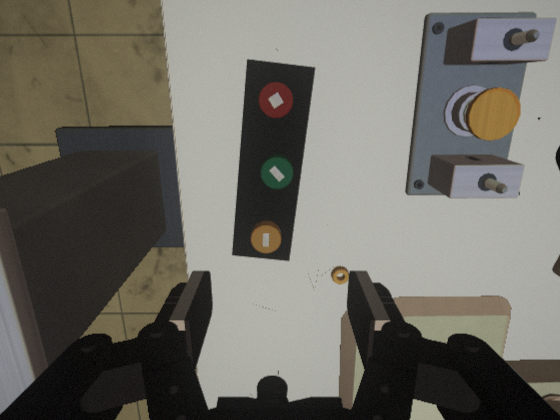

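Wrist view: green is at (277,172), which gives (0.4418, 0.208), in agreement with the other views. I'll descend and grip with the jaws along x.

carry_out(
  grip_force=30,
  moves=[
    [[0,0,0,10,-2.5,50,60],[0,0,0,0,0,55,60],[0,0,0,0,0,50,60],[0,0,0,0,0,35,60],[0,0,0,0,0,0,60],[0,0,0,0,0,0,25],[0,0,0,0,0,0,25],[0,0,0,0,0,0,25]],
  ],
)

```text
time_s: 4.2
position: [0.4434, 0.2092, 0.0321]
eef_rot: [[0.002, 1.0, 0.004], [1.0, -0.002, 0.001], [0.001, 0.004, -1.0]]
wrist_force: [-1.5, -0.3, 6.5]
gripper_width: 0.0286
```

Run:
```python
from workcell import r
from h import *
s=r.observe();print(s['position'],s['gripper_width'],s['wrist_force'],r.tip_reach)
c=r.read_camera("wrist");cv2.imwrite("pics/c_wrist.png",c["pixels"])
c=r.read_camera("side");cv2.imwrite("pics/c_side.png",cv2.resize(c["pixels"][170:350,180:420],None,fx=3,fy=3))
```

```text
[0.44343815 0.20916036 0.03212237] 0.02855410334738364 [-1.45302649 -0.27109005  6.51973817] 0.022
```

View pics/c_wrist.png

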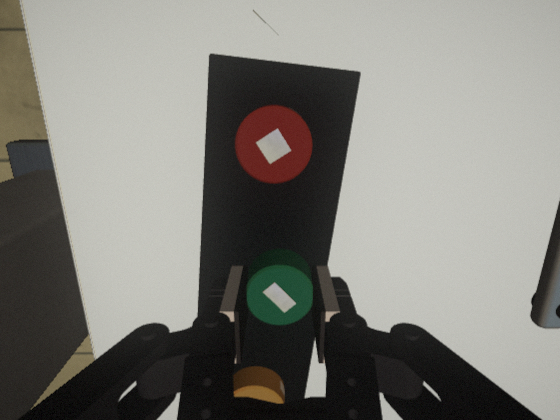

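View pics/c_side.png

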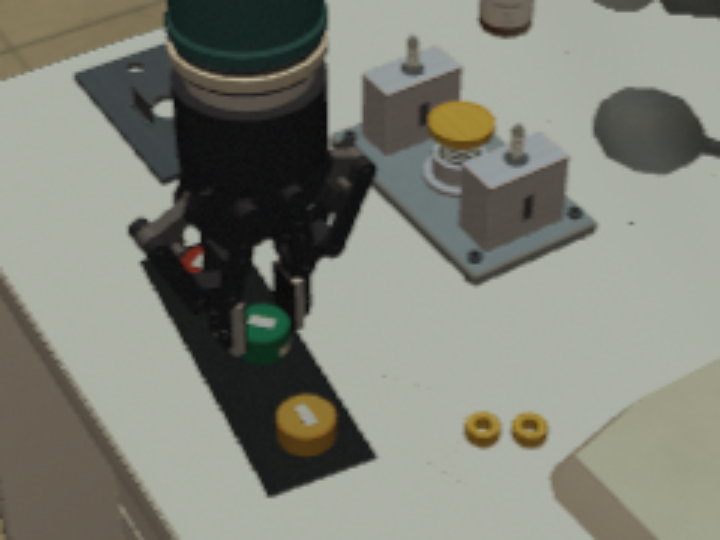

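The grip reads 28.6 mm, so the jaws are on the disc. I'll lift and carry it to a hover over the cup.

carry_out(
  moves=[
    [[0,0,0,0,0,-15,25],[0,0,0,0,0,-40,25],[0,0,0,0,0,-55,25],[0,0,0,13,42,-40,25],[0,0,0,13,42,-20,25],[0,0,0,13,42,0,25],[0,0,0,13,42,0,25],[0,0,0,0,0,0,25]],
  ],
)

```text
time_s: 5.3
position: [0.6122, 0.2603, 0.2009]
eef_rot: [[0.004, 1.0, 0.001], [1.0, -0.004, 0.002], [0.002, 0.001, -1.0]]
wrist_force: [-0.6, -0.9, -0.8]
gripper_width: 0.0279
```

Run:
```python
from workcell import r
from h import *
import pickle
s=r.observe();print(s['position'],s['gripper_width'],s['wrist_force'],s['eef_rot'].round(4))
c=r.read_camera("wrist");cv2.imwrite("pics/d_wrist.png",c["pixels"])
t=r.read_camera("top");cv2.imwrite("pics/d_top.png",t["pixels"][100:300,150:400])
sd=r.read_camera("side");cv2.imwrite("pics/d_side.png",cv2.resize(sd["pixels"][100:300,220:420],None,fx=2.8,fy=2.8))
pickle.dump((s,c,t,sd),open("d.pkl","wb"))
```

```text
[0.61222036 0.26027654 0.2009184 ] 0.027898847024320543 [-0.63097106 -0.90831452 -0.84726148] [[ 0.0037  1.      0.0013]
 [ 1.     -0.0037  0.0017]
 [ 0.0017  0.0013 -1.    ]]
```

View pics/d_wrist.png

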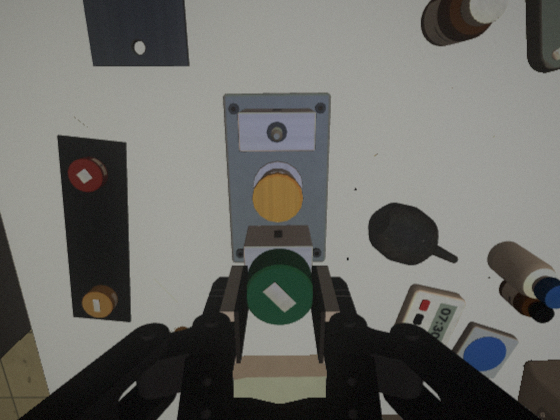

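View pics/d_side.png

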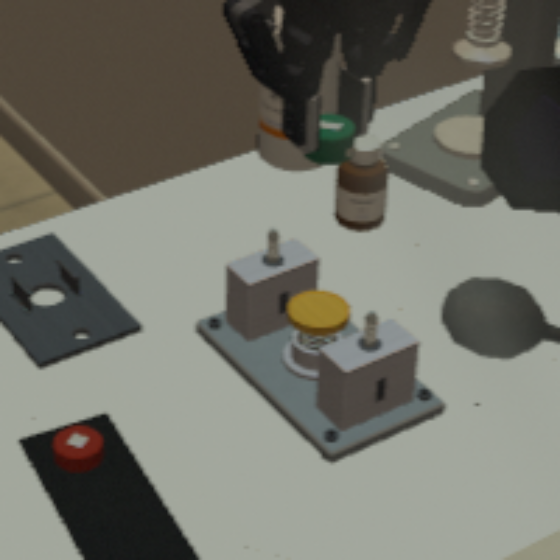

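Run:
```python
from h import *
import pickle
s,c,t,sd=pickle.load(open("d.pkl","rb"))
T=wristT(c,s)
hsv=cv2.cvtColor(c["pixels"],cv2.COLOR_BGR2HSV)
for nm,lo,hi,z in(("cup",(12,110,50),(28,255,255),.054),("green",(60,80,20),(95,255,255),.189)):
    m=cv2.inRange(hsv,lo,hi)
    cs,_=cv2.findContours(m,cv2.RETR_EXTERNAL,cv2.CHAIN_APPROX_NONE)
    for k in cs:
        if cv2.contourArea(k)>800:
            e=cv2.fitEllipse(k);u,v=e[0];print(nm,e,cv2.boundingRect(k),onz(c,u,v,z,T).round(4),dep(c,u,v,T).round(4))
print("stud",onz(c,277,131,.084,T),dep(c,277,131,T))
for q in((223,95),(330,94)):print("base corner",onz(c,*q,.012,T).round(4))
# shoulder top far corners
for q in((238,113),(316,112),(239,152),(316,152)):print("shoulder",onz(c,*q,.06,T).round(4))
```

```text
cup ((277.21600341796875, 197.0516815185547), (47.94758987426758, 49.04470443725586), 90.94331359863281) (253, 173, 50, 49) [0.6105 0.2629 0.054 ] [0.6105 0.2621 0.0514]
green ((280.6490173339844, 289.8556213378906), (63.28680419921875, 72.80427551269531), 31.511899948120117) (246, 250, 67, 74) [0.6126 0.2626 0.189 ] [0.6126 0.2621 0.1882]
stud [0.61082132 0.31687153 0.084     ] [0.61080638 0.31657149 0.08130606]
base corner [0.5661 0.3381 0.012 ]
base corner [0.6542 0.3386 0.012 ]
shoulder [0.5832 0.3268 0.06  ]
shoulder [0.6383 0.3273 0.06  ]
shoulder [0.5828 0.2992 0.06  ]
shoulder [0.6391 0.299  0.06  ]
```

carry_out(
  moves=[
    [[0,0,0,1,-1.7,30,25],[0,0,0,0,0,40,25],[0,0,0,0,0,30,25],[0,0,0,0,0,0,25],[0,0,0,0,0,0,25]],
  ],
)

```text
time_s: 6.08
position: [0.6087, 0.2617, 0.1019]
eef_rot: [[0.002, 1.0, 0.002], [1.0, -0.002, 0.001], [0.001, 0.002, -1.0]]
wrist_force: [-0.6, 0.5, 0.0]
gripper_width: 0.0284
```

Run:
```python
from workcell import r
from h import *
import pickle
s=r.observe();print(s['position'],s['gripper_width'],s['wrist_force'],s['eef_rot'].round(4))
c=r.read_camera("wrist");cv2.imwrite("pics/e_wrist.png",c["pixels"])
sd=r.read_camera("side");cv2.imwrite("pics/e_side.png",cv2.resize(sd["pixels"][150:270,270:400],None,fx=4.5,fy=4.5))
```

```text
[0.60868258 0.26174679 0.10186552] 0.028439237512001888 [-0.55796351  0.54521864  0.04360346] [[ 0.0015  1.      0.0017]
 [ 1.     -0.0015  0.001 ]
 [ 0.001   0.0017 -1.    ]]
```

View pics/e_wrist.png

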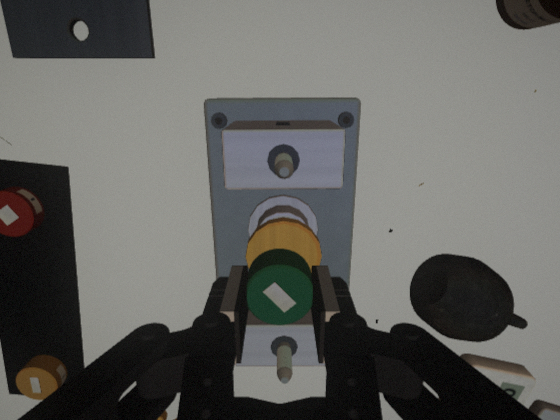

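View pics/e_side.png

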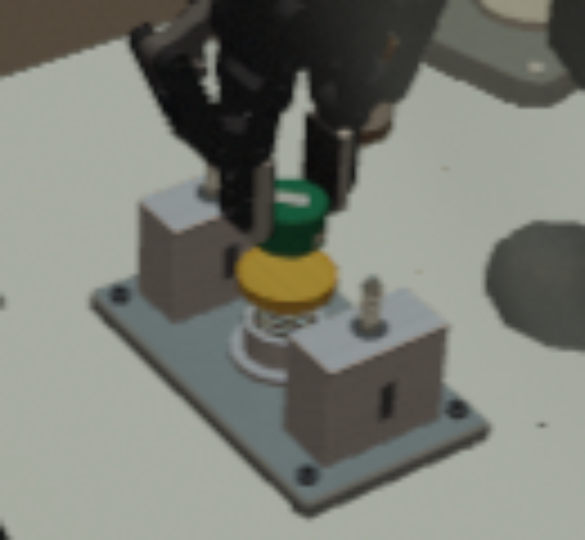

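Run:
```python
from workcell import r
from h import *
s=r.observe();c=r.read_camera("wrist");T=wristT(c,s)
cv2.imwrite("pics/e2.png",cv2.resize(c["pixels"][120:400,200:370],None,fx=2,fy=2,interpolation=cv2.INTER_CUBIC))
for q in((285,170),(286,379)):print(onz(c,*q,.084,T).round(4))
for q in((222,130),(344,130),(344,188),(223,188)):print(onz(c,*q,.06,T).round(4))
hsv=cv2.cvtColor(c["pixels"],cv2.COLOR_BGR2HSV)
m=cv2.inRange(hsv,(12,110,40),(28,255,255))
cs,_=cv2.findContours(m,cv2.RETR_EXTERNAL,cv2.CHAIN_APPROX_NONE)
k=max([k for k in cs if cv2.boundingRect(k)[0]>200],key=cv2.contourArea);b=cv2.boundingRect(k);print(b)
print(onz(c,b[0]+b[2]/2,b[1]+b[2]/2,.054,T),onz(c,b[0],260,.054,T),onz(c,b[0]+b[2],260,.054,T),onz(c,b[0]+b[2]/2,b[1],.054,T))
m=cv2.inRange(hsv,(60,80,20),(95,255,255));ys,xs=np.nonzero(m);print(xs.min(),xs.max(),ys.min(),ys.max())
zt=s['position'][2]-.0301+.018
print("spec top",onz(c,(xs.min()+xs.max())/2,ys.max()-34,zt,T),onz(c,280,ys.max(),zt,T),dep(c,280,290,T),zt)
```

```text
[0.6113 0.3143 0.084 ]
[0.6122 0.2106 0.084 ]
[0.5836 0.3272 0.06  ]
[0.638  0.3271 0.06  ]
[0.6395 0.3003 0.06  ]
[0.5827 0.3004 0.06  ]
(245, 218, 76, 55)
[0.61097558 0.26211853 0.054     ] [0.59113328 0.25986664 0.054     ] [0.63083792 0.25975164 0.054     ] [0.61093834 0.28317162 0.054     ]
140 393 250 352
spec top [0.6033577  0.25001224 0.09007192] [0.60922334 0.23188207 0.09007192] [0.60925795 0.26325964 0.08894175] 0.09007191645905385
```

View pics/e2.png

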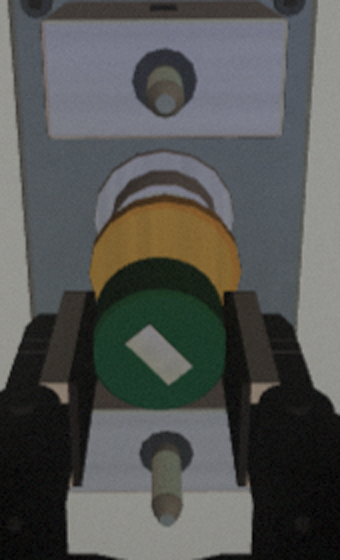

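carry_out(
  moves=[
    [[0,0,0,0.8,1.8,8,25],[0,0,0,0,0,8,25],[0,0,0,0,0,2,25],[0,0,0,0,0,0,25]],
  ],
)

```text
time_s: 6.72
position: [0.61, 0.2618, 0.082]
eef_rot: [[0.002, 1.0, -0.001], [1.0, -0.002, -0.001], [-0.001, -0.001, -1.0]]
wrist_force: [-1.8, -1.2, 4.7]
gripper_width: 0.0284
```

Run:
```python
from workcell import r
from h import *
s=r.observe();print(s['position'],s['gripper_width'],s['wrist_force'])
c=r.read_camera("wrist");cv2.imwrite("pics/f.png",cv2.resize(c["pixels"][120:400,200:370],None,fx=2,fy=2,interpolation=cv2.INTER_CUBIC))
```

```text
[0.61000686 0.26183535 0.08201155] 0.028411310235518586 [-1.81572208 -1.2201205   4.67827798]
```

View pics/f.png

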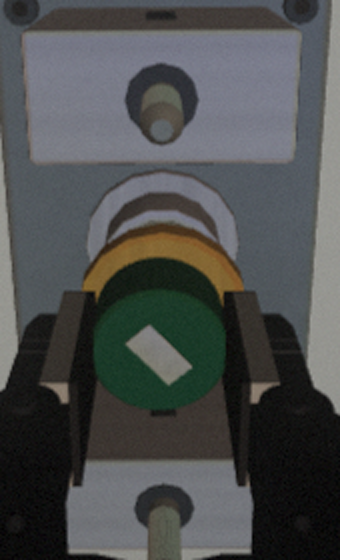

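carry_out(
  moves=[
    [[0,0,0,0,0,-1,25],[0,0,0,0,0,0,45],[0,0,0,0,0,0,60],[0,0,0,0,0,-10,60],[0,0,0,0,0,-40,60],[0,0,0,0,0,-50,60],[0,0,0,0,0,0,60]],
  ],
)

```text
time_s: 7.65
position: [0.6125, 0.2639, 0.1886]
eef_rot: [[0.002, 1.0, 0.008], [1.0, -0.002, 0.004], [0.004, 0.008, -1.0]]
wrist_force: [0.5, -0.1, -0.3]
gripper_width: 0.0601
```

Run:
```python
from workcell import r
from h import *
import pickle
s=r.observe();print(s['position'],s['gripper_width'],s['wrist_force'])
c=r.read_camera("wrist");cv2.imwrite("pics/g.png",cv2.resize(c["pixels"][60:340,180:390],None,fx=2.1,fy=2.1,interpolation=cv2.INTER_CUBIC))
sd=r.read_camera("side");cv2.imwrite("pics/g_side.png",cv2.resize(sd["pixels"][150:270,270:400],None,fx=4.5,fy=4.5))
pickle.dump((s,c,sd),open("g.pkl","wb"))
T=wristT(c,s);hsv=cv2.cvtColor(c["pixels"],cv2.COLOR_BGR2HSV)
for lo,hi,z in(((60,80,20),(95,255,255),.07),((12,110,40),(28,255,255),.054)):
    m=cv2.inRange(hsv,lo,hi)
    cs,_=cv2.findContours(m,cv2.RETR_EXTERNAL,cv2.CHAIN_APPROX_NONE)
    for k in cs:
        b=cv2.boundingRect(k)
        if cv2.contourArea(k)>300 and b[0]>200: print(b,onz(c,b[0]+b[2]/2,b[1]+b[3]/2,z,T),cv2.fitEllipse(k))
```

```text
[0.61250013 0.26388022 0.18859511] 0.06008789957873448 [ 0.47851949 -0.1435774  -0.25128132]
(255, 194, 40, 42) [0.61018859 0.26205059 0.07      ] ((274.66033935546875, 214.8221435546875), (39.251129150390625, 40.252586364746094), 63.81950378417969)
(250, 182, 52, 43) [0.61090583 0.26551161 0.054     ] ((275.2975769042969, 208.70945739746094), (47.83259963989258, 50.366676330566406), 9.887823104858398)
(455, 0, 40, 39) [0.73892788 0.38860529 0.054     ] ((476.1122741699219, 17.41189193725586), (36.90617752075195, 40.309532165527344), 111.4836196899414)
```

View pics/g.png

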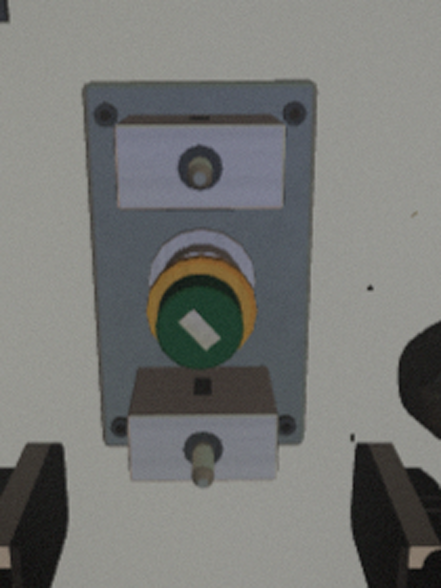

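View pics/g_side.png

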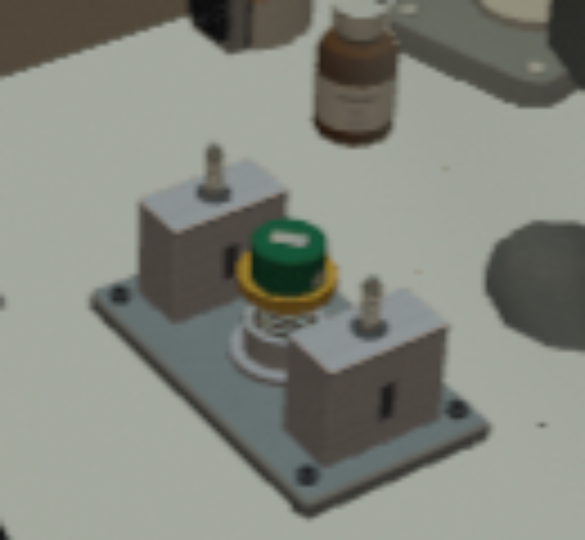

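Run:
```python
from h import *
import pickle
s,c,sd=pickle.load(open("g.pkl","rb"));T=wristT(c,s)
P=np.array([dep(c,u,v,T) for u in range(262,289,2) for v in range(205,230,2) if (u-274.7)**2+(v-217)**2<100])
A=np.c_[P[:,:2]-P[:,:2].mean(0),np.ones(len(P))];k,_,_,_=np.linalg.lstsq(A,P[:,2],rcond=None);print("top plane",k, (A@k-P[:,2]).std())
for q in((275.2,144.3),(276.7,288.6)):print(onz(c,*q,.084,T).round(4))
from workcell import r
s=r.observe();print(s['position'],s['eef_rot'].round(4))
plan(s,[(.499,.385,.22,0)])
```

```text
top plane [0.00623254 0.05025135 0.06929353] 0.0006666864805406342
[0.6106 0.3139 0.084 ]
[0.6112 0.211  0.084 ]
[0.61040378 0.26200089 0.18388648] [[ 2.0e-03  1.0e+00  1.4e-03]
 [ 1.0e+00 -2.0e-03  1.0e-04]
 [ 1.0e-04  1.4e-03 -1.0e+00]]
[0, 0, np.float64(-0.04), np.float64(40.9), np.float64(-37.2), np.float64(-12.0)]
[0, 0, np.float64(-0.04), np.float64(41.0), np.float64(-37.2), np.float64(-12.0)]
[0, 0, np.float64(-0.04), np.float64(41.0), np.float64(-37.2), np.float64(-12.0)]
```

Run:
```python
from h import *
import pickle
from workcell import r
def pl(c,T,m):
    vs,us=np.nonzero(m);P=np.array([dep(c,u,v,T) for u,v in zip(us,vs)])
    A=np.c_[P[:,:2]-P[:,:2].mean(0),np.ones(len(P))];k=np.linalg.lstsq(A,P[:,2],rcond=None)[0]
    for _ in range(3):
        e=A@k-P[:,2];g=abs(e)<2.0*e.std();k=np.linalg.lstsq(A[g],P[g,2],rcond=None)[0]
    return k.round(4),len(P),P[:,:2].mean(0).round(4),P[:,:2].ptp(0) if hasattr(P,'ptp') else np.ptp(P[:,:2],axis=0)
s=r.observe();c=r.read_camera("wrist");T=wristT(c,s);sd=r.read_camera("side");tp=r.read_camera("top")
cv2.imwrite("pics/gt.png",cv2.resize(tp["pixels"][130:215,230:345],None,fx=5,fy=5))
def circ(sh,cx,cy,a,b):
    m=np.zeros(sh,np.uint8);cv2.ellipse(m,(int(cx),int(cy)),(a,b),0,0,360,1,-1);return m
print("spec wrist",pl(c,T,circ((420,560),275,217,14,14)))
m=np.zeros((420,560),np.uint8);m[125:158,240:312]=1;print("shoulder wrist",pl(c,T,m))
hsv=cv2.cvtColor(sd["pixels"],cv2.COLOR_BGR2HSV);m=cv2.inRange(hsv,(60,90,60),(95,255,255));m[:, :320]=0
ys,xs=np.nonzero(m);print(xs.min(),xs.max(),ys.min(),ys.max())
# side z_map rows on top face: zoom (290,241)->(334.4,203.6)
print("spec side",pl(sd,sd["T"],circ((420,560),334,203,6,4)))
```

```text
spec wrist (array([0.0238, 0.0163, 0.0694]), 633, array([0.6073, 0.2599]), array([0.01962983, 0.09650563]))
shoulder wrist (array([0.0163, 0.1262, 0.0607]), 2376, array([0.6078, 0.3109]), array([0.05826227, 0.05454523]))
326 355 40 208
spec side (array([-0.024 , -0.053 ,  0.0702]), 89, array([0.6105, 0.2602]), array([0.02443641, 0.02558988]))
```

View pics/gt.png

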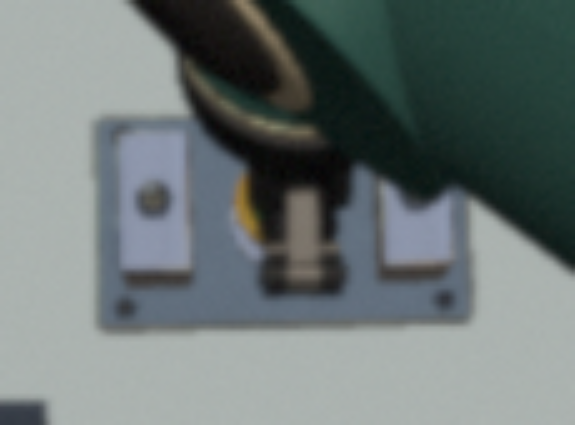

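The specimen is in the cup: its top is at 69–70 mm (expected 70) and it is level within noise. Next is the plate.

carry_out(
  moves=[
    [[0,0,0,42,-28,-10,75],[0,0,0,42,-28,-10,75],[0,0,0,42,-28,0,75],[0,0,0,39,-28,0,75],[0,0,0,0,0,0,75],[0,0,0,0,0,0,75]],
  ],
)

```text
time_s: 8.65
position: [0.4985, 0.4266, 0.2018]
eef_rot: [[0.002, 1.0, -0.001], [1.0, -0.002, -0.002], [-0.002, -0.001, -1.0]]
wrist_force: [0.8, -1.0, 0.1]
gripper_width: 0.0751
```

Run:
```python
from workcell import r
from h import *
import pickle
s=r.observe();print(s['position'],s['gripper_width'],s['wrist_force'],s['eef_rot'].round(4),s['qpos'])
c=r.read_camera("wrist");cv2.imwrite("pics/k.png",c["pixels"])
t=r.read_camera("top");cv2.imwrite("pics/k_top.png",cv2.resize(t["pixels"][130:260,160:360],None,fx=4,fy=4))
pickle.dump((s,c,t),open("k.pkl","wb"))
```

```text
[0.49853997 0.42659989 0.20179143] 0.07513695403097426 [ 0.83470278 -0.97392001  0.05683249] [[ 0.0017  1.     -0.0011]
 [ 1.     -0.0017 -0.0018]
 [-0.0018 -0.0011 -1.    ]] [-18.08397983  36.07579323 -36.91499166  91.49339884  23.95644298
  60.66626865 -61.77073152]
```

View pics/k.png

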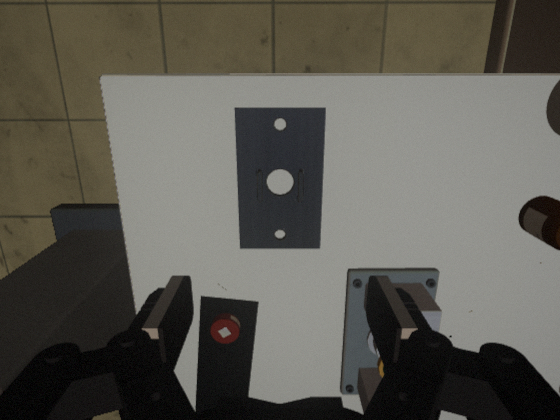

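View pics/k_top.png

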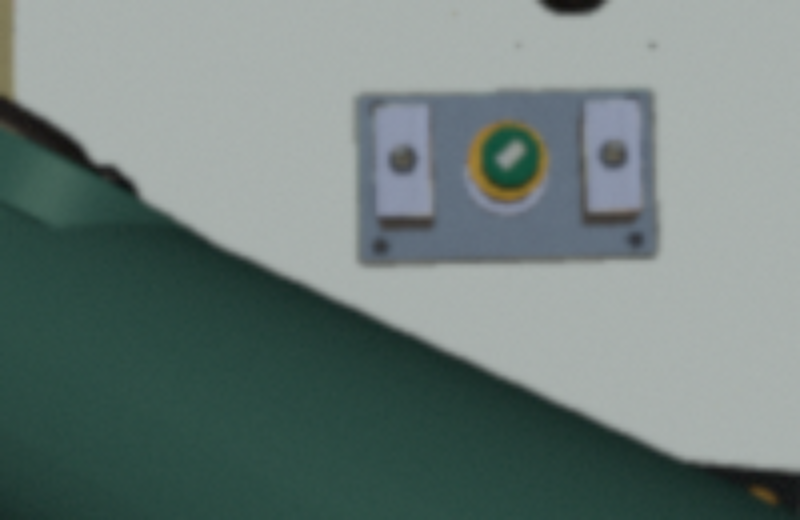

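Run:
```python
from h import *
import pickle
s,c,t=pickle.load(open("k.pkl","rb"));T=wristT(c,s)
g=cv2.cvtColor(c["pixels"],cv2.COLOR_BGR2GRAY)
m=cv2.inRange(g,0,110)[95:260,225:335]
cs,h=cv2.findContours(m,cv2.RETR_CCOMP,cv2.CHAIN_APPROX_NONE)
for k in cs:
    if cv2.contourArea(k)>40:
        M=cv2.moments(k);u=M['m10']/M['m00']+225;v=M['m01']/M['m00']+95
        print(cv2.contourArea(k),cv2.boundingRect(k),(u,v),onz(c,u,v,.005,T).round(4),onz(c,u,v,.0,T).round(4))
```

```text
11967.0 (9, 12, 92, 142) (279.6913595721568, 176.08275535500405) [0.4984 0.4334 0.005 ] [0.4984 0.4322 0.    ]
75.0 (49, 134, 12, 10) (279.42, 233.55333333333334) [0.4981 0.377  0.005 ] [0.4981 0.3749 0.    ]
536.5 (41, 73, 28, 27) (279.59801180490837, 181.29698664181421) [0.4983 0.4286 0.005 ] [0.4983 0.4273 0.    ]
113.5 (49, 23, 13, 13) (279.8693098384728, 123.77239353891336) [0.4986 0.4798 0.005 ] [0.4986 0.4793 0.    ]
```

carry_out(
  grip_force=60,
  moves=[
    [[0,0,0,1.2,0,50,75],[0,0,0,0,0,55,75],[0,0,0,0,0,45,75],[0,0,0,0,0,15,75],[0,0,0,0,0,0,75],[0,0,0,0,0,0,75]],
  ],
)

```text
time_s: 9.5
position: [0.4997, 0.4294, 0.0401]
eef_rot: [[0.002, 1.0, 0.002], [1.0, -0.002, 0.002], [0.002, 0.002, -1.0]]
wrist_force: [-1.3, 0.3, 0.2]
gripper_width: 0.0749
```

Run:
```python
from workcell import r
from h import *
s=r.observe();print(s['position'],s['gripper_width'],s['wrist_force'],s['eef_rot'].round(4))
c=r.read_camera("wrist");cv2.imwrite("pics/l.png",c["pixels"])
c=r.read_camera("side");cv2.imwrite("pics/l_side.png",cv2.resize(c["pixels"][100:250,160:300],None,fx=4,fy=4))
```

```text
[0.49971635 0.42937748 0.04012442] 0.07486123412413623 [-1.30489397  0.34717765  0.20577353] [[ 0.0024  1.      0.0024]
 [ 1.     -0.0024  0.0023]
 [ 0.0023  0.0024 -1.    ]]
```

View pics/l.png

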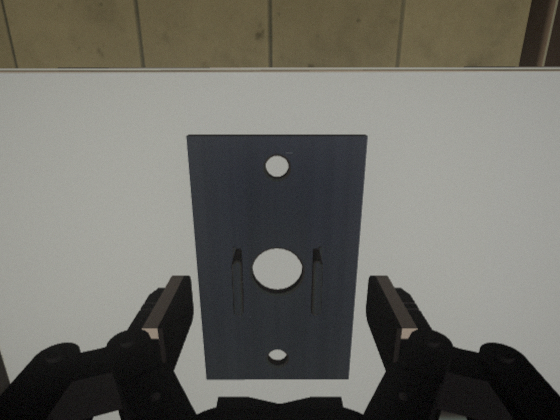

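View pics/l_side.png

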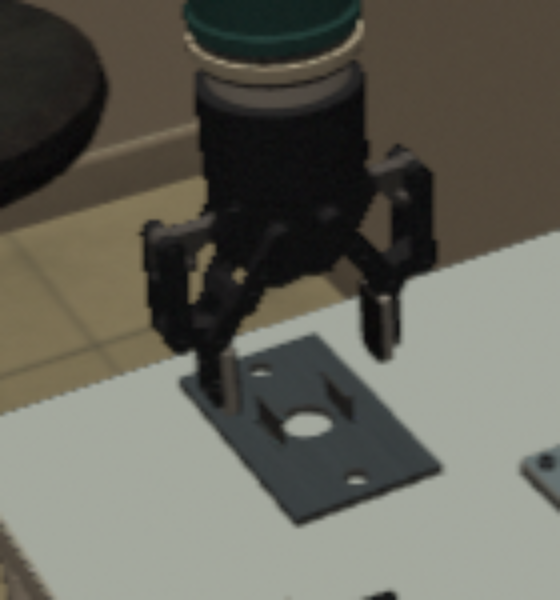

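Run:
```python
from workcell import r
from h import *
s=r.observe();c=r.read_camera("wrist");T=wristT(c,s);print(s['position'])
for q in((277,166),(277.5,355),(277,269)):print(onz(c,*q,.005,T).round(4),onz(c,*q,.0,T).round(4),dep(c,q[0],q[1]-14,T).round(4))
```

```text
[0.49956315 0.42934788 0.04016751]
[0.4985 0.4799 0.005 ] [0.4985 0.4789 0.    ] [0.4985 0.4859 0.0041]
[0.4984 0.3779 0.005 ] [0.4983 0.3735 0.    ] [0.4984 0.3862 0.0041]
[0.4983 0.4291 0.005 ] [0.4983 0.4264 0.    ] [ 0.4983  0.4333 -0.0018]
```

carry_out(
  grip_force=60,
  moves=[
    [[0,0,0,-1.5,-1.2,6,75],[0,0,0,0,0,5.5,75],[0,0,0,0,0,0,50],[0,0,0,0,0,0,36],[0,0,0,0,0,0,36],[0,0,0,0,0,0,36],[0,0,0,0,0,0,36]],
  ],
)

```text
time_s: 10.52
position: [0.4975, 0.4272, 0.0267]
eef_rot: [[0.002, 1.0, 0.0], [1.0, -0.002, 0.001], [0.001, 0.0, -1.0]]
wrist_force: [0.3, 0.4, 2.2]
gripper_width: 0.0385
```

Run:
```python
from workcell import r
from h import *
s=r.observe();print(s['position'],s['gripper_width'],s['wrist_force'],s['eef_rot'].round(4))
c=r.read_camera("wrist");cv2.imwrite("pics/m.png",c["pixels"])
c=r.read_camera("side");cv2.imwrite("pics/m_side.png",cv2.resize(c["pixels"][100:250,160:300],None,fx=4,fy=4))
```

```text
[0.49745603 0.42722916 0.02674388] 0.03854692702979906 [0.28266151 0.42140346 2.22692223] [[ 1.8e-03  1.0e+00  4.0e-04]
 [ 1.0e+00 -1.8e-03  5.0e-04]
 [ 5.0e-04  4.0e-04 -1.0e+00]]
```

View pics/m.png

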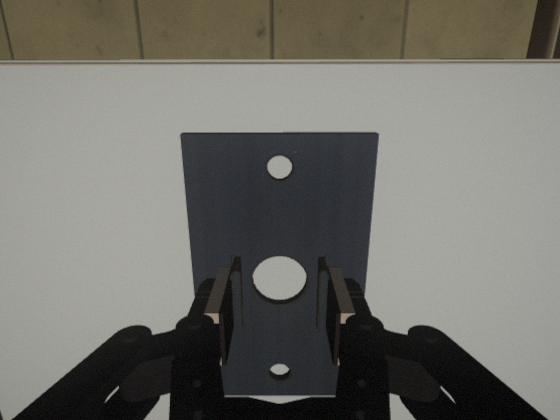

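View pics/m_side.png

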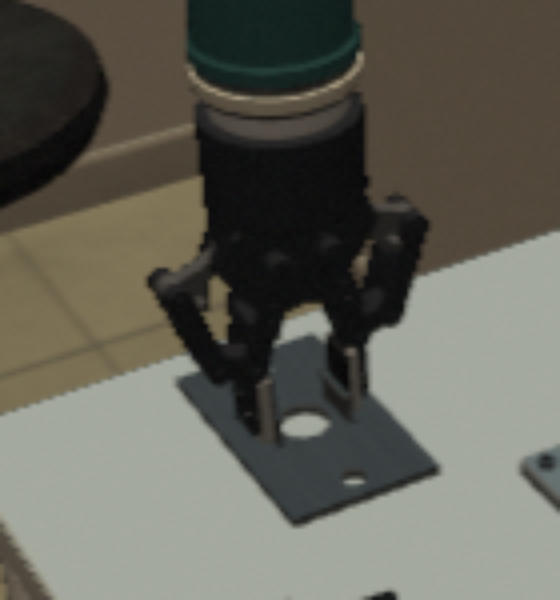

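carry_out(
  moves=[
    [[0,0,0,0,0,-15,36],[0,0,0,0,0,-35,36],[0,0,0,0,0,-45,36],[0,0,0,-35,25,-45,36],[0,0,0,-42,29,-20,36],[0,0,0,-42,29,0,36],[0,0,0,-44,30,0,36],[0,0,0,0,0,0,36]],
  ],
)

```text
time_s: 11.62
position: [0.6135, 0.2569, 0.1863]
eef_rot: [[0.011, 1.0, 0.001], [1.0, -0.011, -0.004], [-0.004, 0.001, -1.0]]
wrist_force: [-0.8, 0.8, -1.7]
gripper_width: 0.0386
```

carry_out(
  moves=[
    [[0,0,0,0,0,0,36],[0,0,0,0,0,0,36]],
  ],
)

```text
time_s: 11.88
position: [0.6088, 0.2655, 0.1868]
eef_rot: [[-0.001, 1.0, -0.0], [1.0, 0.001, 0.001], [0.001, -0.0, -1.0]]
wrist_force: [-0.6, 0.5, -1.0]
gripper_width: 0.0387
```

Run:
```python
from workcell import r
from h import *
import pickle
s=r.observe();print(s['position'],s['gripper_width'],s['wrist_force'],s['eef_rot'].round(4))
c=r.read_camera("wrist");cv2.imwrite("pics/n.png",c["pixels"])
c2=r.read_camera("side");cv2.imwrite("pics/n_side.png",cv2.resize(c2["pixels"][100:270,250:420],None,fx=3.5,fy=3.5))
t=r.read_camera("top");cv2.imwrite("pics/n_top.png",cv2.resize(t["pixels"][130:260,160:360],None,fx=4,fy=4))
pickle.dump((s,c,c2,t),open("n.pkl","wb"))
```

```text
[0.60881708 0.26550873 0.186848  ] 0.0386815146602602 [-0.60384378  0.46990137 -1.01128281] [[-9.e-04  1.e+00 -4.e-04]
 [ 1.e+00  9.e-04  8.e-04]
 [ 8.e-04 -4.e-04 -1.e+00]]
```

View pics/n.png

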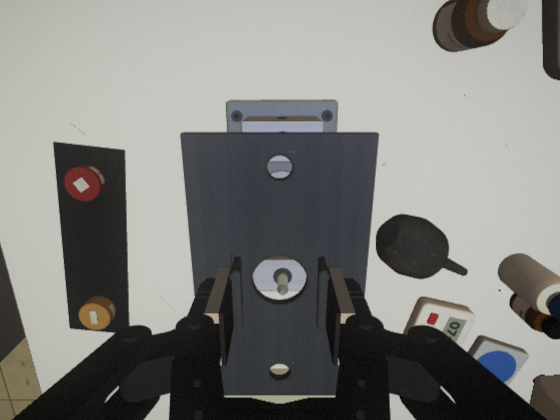

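View pics/n_side.png

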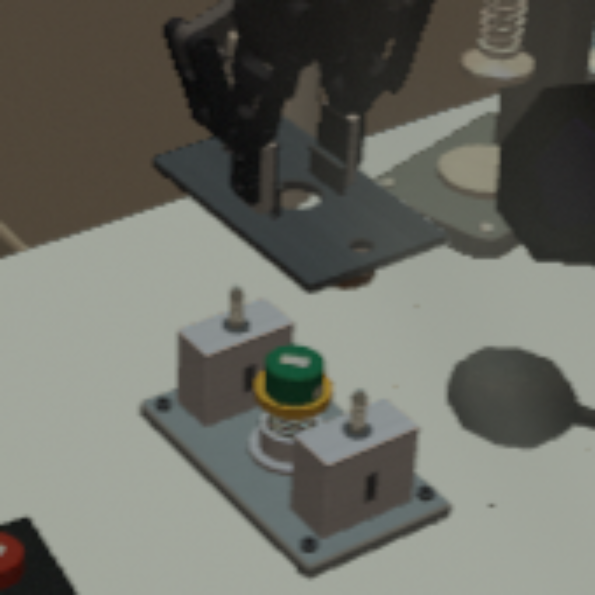

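View pics/n_top.png

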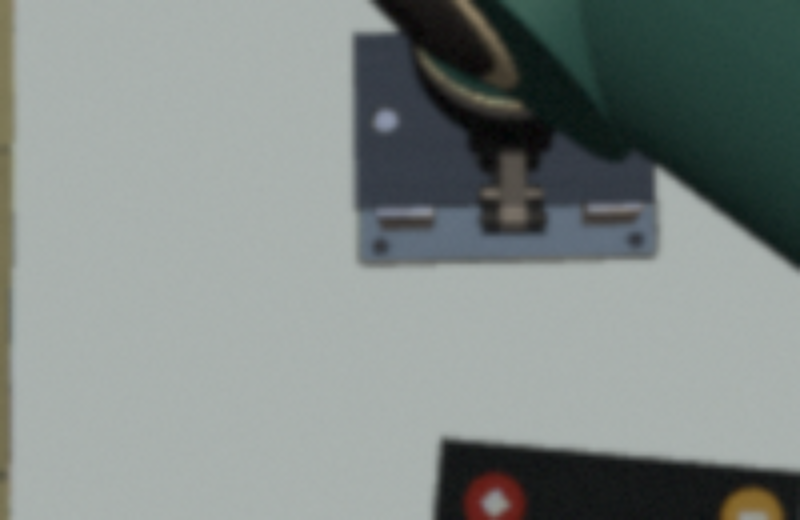

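Run:
```python
from h import *
import pickle
s,c,c2,t=pickle.load(open("n.pkl","rb"))
im=cv2.resize(c["pixels"][140:400,170:390],None,fx=3,fy=3,interpolation=cv2.INTER_CUBIC)
cv2.imwrite("pics/n2.png",cv2.resize(im,(660,600)) if im.shape[0]>800 else im[:, :][:600])
cv2.imwrite("pics/n3.png",cv2.resize(c["pixels"][340:395,240:320],None,fx=8,fy=8,interpolation=cv2.INTER_CUBIC))
cv2.imwrite("pics/n4.png",cv2.resize(c["pixels"][140:195,240:320],None,fx=8,fy=8,interpolation=cv2.INTER_CUBIC))
```

```text
(no output)
```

View pics/n3.png

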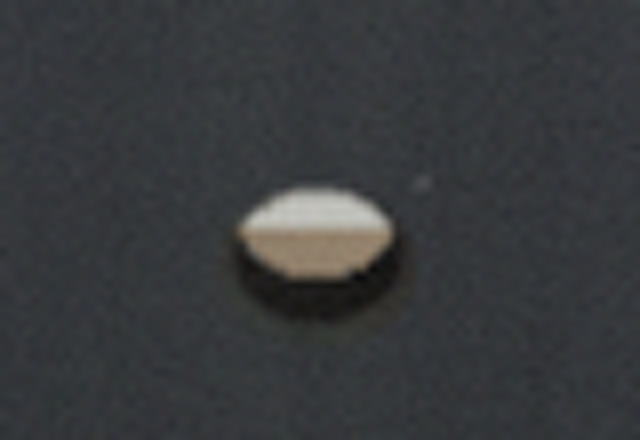

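View pics/n4.png

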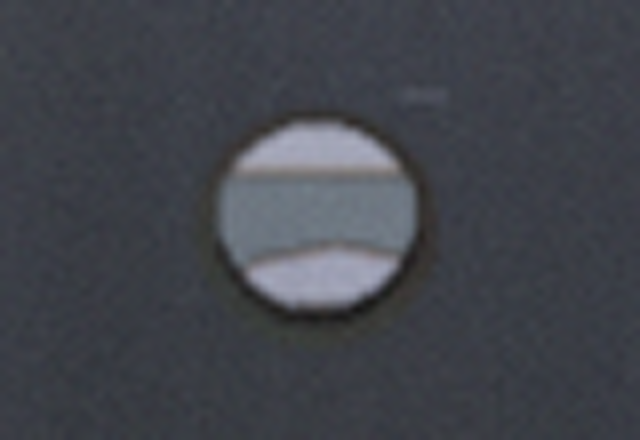

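Run:
```python
from h import *
import pickle
s,c,c2,t=pickle.load(open("n.pkl","rb"))
H=c["hand_eye"]
for zt in(.0205,.0217,.0225):
    a=[onz(c,*q,zt,H) for q in((279.2,166.7),(279.2,371.1))];m=(a[0]+a[1])/2
    print(zt,a[0].round(4),a[1].round(4),"sep",np.linalg.norm(a[0]-a[1]),"mid",m.round(4))
from workcell import r
s=r.observe();print(s['position'],s['eef_rot'].round(4))
```

```text
0.0205 [ 0.0533 -0.0003  0.0205] [-0.0486 -0.0003  0.0205] sep 0.10194927854695385 mid [ 0.0023 -0.0003  0.0205]
0.0217 [ 0.0531 -0.0003  0.0217] [-0.0498 -0.0003  0.0217] sep 0.10281946873875294 mid [ 0.0016 -0.0003  0.0217]
0.0225 [ 0.0529 -0.0003  0.0225] [-0.0505 -0.0003  0.0225] sep 0.10339959553328563 mid [ 0.0012 -0.0003  0.0225]
[0.60923176 0.26504857 0.18663568] [[-4.e-04  1.e+00 -2.e-04]
 [ 1.e+00  4.e-04  2.e-04]
 [ 2.e-04 -2.e-04 -1.e+00]]
```

carry_out(
  moves=[
    [[0,0,0,-3.7,2.4,25,36],[0,0,0,0,0,30,36],[0,0,0,0,0,15,36],[0,0,0,0,0,0,36],[0,0,0,0,0,0,36],[0,0,0,0,0,0,36]],
  ],
)

```text
time_s: 12.78
position: [0.613, 0.2605, 0.1178]
eef_rot: [[0.002, 1.0, 0.002], [1.0, -0.002, 0.001], [0.001, 0.002, -1.0]]
wrist_force: [0.9, -0.2, -1.1]
gripper_width: 0.0383
```

```bash
cat > look.py <<'E'
from workcell import r
from h import *
import pickle,sys
n=sys.argv[1]
s=r.observe();print(s['position'],s['gripper_width'],s['wrist_force'],s['eef_rot'].round(4))
c=r.read_camera("wrist")
a=[cv2.resize(c["pixels"][y:y+70,240:320],None,fx=4.5,fy=4.5,interpolation=cv2.INTER_CUBIC) for y in(135,335)]
cv2.imwrite(f"pics/{n}.png",np.hstack(a))
c2=r.read_camera("side");cv2.imwrite(f"pics/{n}_side.png",cv2.resize(c2["pixels"][140:270,270:410],None,fx=4.2,fy=4.2,interpolation=cv2.INTER_CUBIC))
t=r.read_camera("top");cv2.imwrite(f"pics/{n}_top.png",cv2.resize(t["pixels"][130:215,230:345],None,fx=5,fy=5))
pickle.dump((s,c,c2,t),open(n+".pkl","wb"))
E
python3 look.py o
```

```text
[0.6130341  0.26051282 0.11781823] 0.03827031501459335 [ 0.86561698 -0.21295675 -1.14278808] [[ 1.8e-03  1.0e+00  1.9e-03]
 [ 1.0e+00 -1.8e-03  8.0e-04]
 [ 8.0e-04  1.9e-03 -1.0e+00]]
```

View pics/o.png

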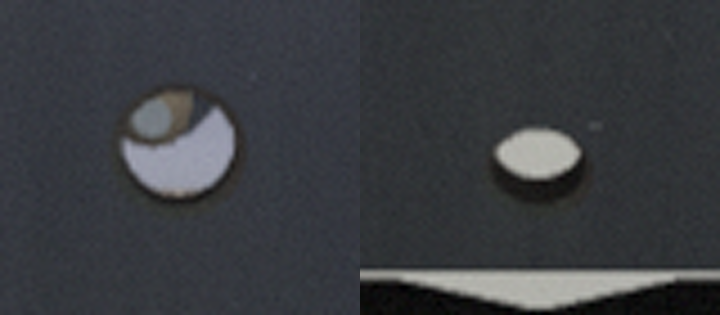

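View pics/o_side.png

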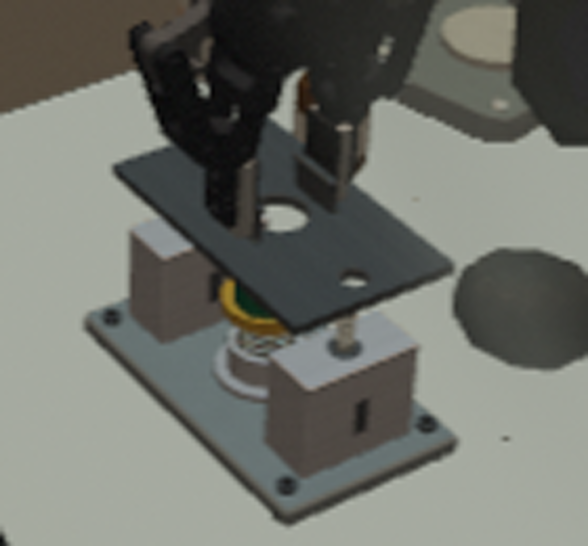

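View pics/o_top.png

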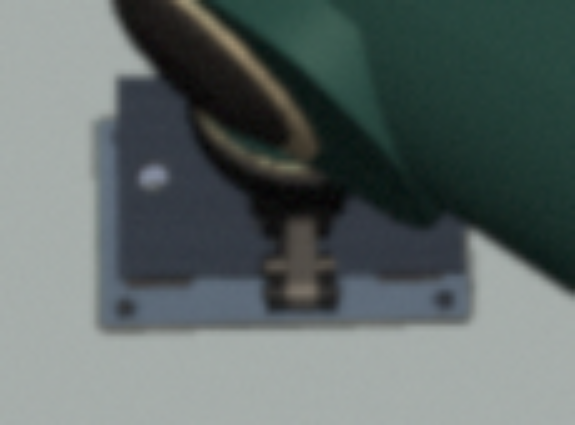

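Run:
```python
from h import *
import pickle
s,c,c2,t=pickle.load(open("o.pkl","rb"));T=wristT(c,s)
p=onz(c,273.4,160.8,.084,T);print("stud",p)
R=s['eef_rot'];h=s['position']+R@np.array([.0530,-.0003,.0225]);print("hole",h, "need",p-h)
d=R.T@(p-h);print("tool",d*1000)
```

```text
stud [0.61038213 0.31361592 0.084     ]
hole [0.61287229 0.31353149 0.09536084] need [-2.49015963e-03  8.44305531e-05 -1.13608350e-02]
tool [ 0.07070095 -2.51185383 11.35615198]
```

carry_out(
  moves=[
    [[0,0,0,0.3,-2.3,0,36],[0,0,0,0,0,0,36],[0,0,0,0,0,0,36]],
  ],
)

```text
time_s: 13.3
position: [0.6101, 0.2603, 0.1165]
eef_rot: [[0.002, 1.0, -0.0], [1.0, -0.002, -0.0], [-0.0, -0.0, -1.0]]
wrist_force: [0.5, -1.2, -0.9]
gripper_width: 0.0382
```

```bash
python3 look.py p
```

```text
[0.61005603 0.26033203 0.1164853 ] 0.03816986481425764 [ 0.5212122  -1.21872338 -0.88641245] [[ 1.8e-03  1.0e+00 -1.0e-04]
 [ 1.0e+00 -1.8e-03 -1.0e-04]
 [-1.0e-04 -1.0e-04 -1.0e+00]]
```

View pics/p.png

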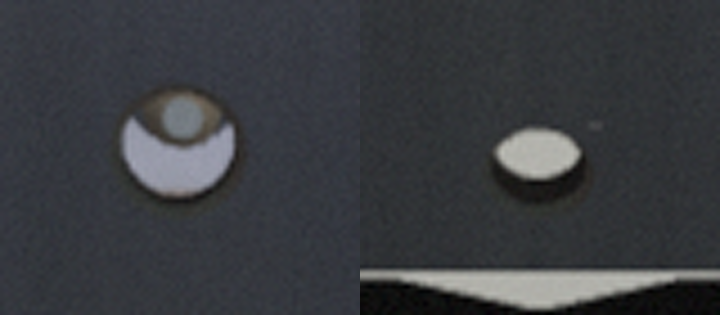

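View pics/p_side.png

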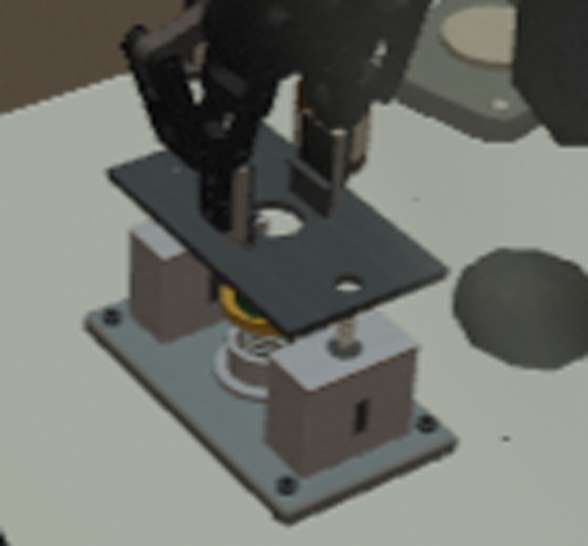

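Run:
```python
from h import *
import pickle
s,c,c2,t=pickle.load(open("p.pkl","rb"));a=pickle.load(open("a.pkl","rb"))
# finer zooms of side for hole_b, stud_b, stud_a
cv2.imwrite("pics/q.png",np.hstack([cv2.resize(im[y:y+40,x:x+36],None,fx=10,fy=10,interpolation=cv2.INTER_CUBIC) for im,x,y in((c2["pixels"],335,190),(a["side"]["pixels"],335,195))]))
```

```text
(no output)
```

View pics/q.png

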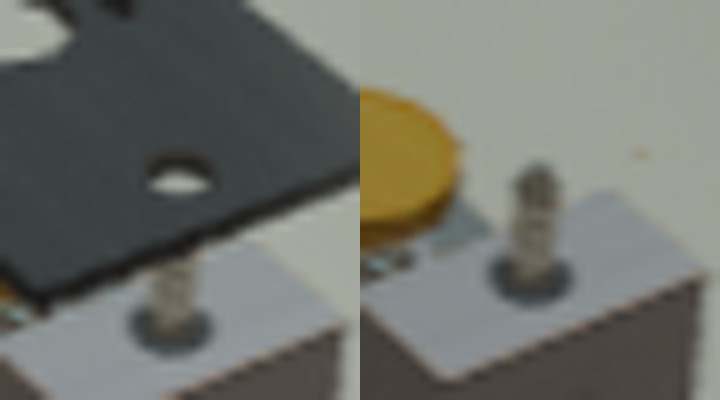

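Run:
```python
from h import *
import pickle
s,c,c2,t=pickle.load(open("p.pkl","rb"))
st=onz(c2,352.05,211.6,.084)
for z in(.0937,.0948): 
    h=onz(c2,352.55,206.75,z);print("hole",h,"stud",st,"stud-hole",(st-h)*1000)
```

```text
hole [0.61091073 0.20965782 0.0937    ] stud [0.61040446 0.2093453  0.084     ] stud-hole [-0.50626517 -0.3125185  -9.7       ]
hole [0.60996493 0.20851622 0.0948    ] stud [0.61040446 0.2093453  0.084     ] stud-hole [  0.43952768   0.82908079 -10.8       ]
```

Both holes line up with the studs to within about 0.5–1 mm, so I'll lower the plate.

carry_out(
  moves=[
    [[0,0,0,0,0,5,36],[0,0,0,0,0,5,36],[0,0,0,0,0,4,36],[0,0,0,0,0,0,36],[0,0,0,0,0,0,36]],
  ],
)

```text
time_s: 14.08
position: [0.6101, 0.2604, 0.1024]
eef_rot: [[0.002, 1.0, -0.0], [1.0, -0.002, 0.0], [0.0, -0.0, -1.0]]
wrist_force: [0.0, 1.0, -1.9]
gripper_width: 0.0385
```

```bash
python3 look.py q1
```

```text
[0.61013496 0.26041516 0.10242494] 0.03849144004942395 [ 0.02477543  1.03797677 -1.93670261] [[ 1.8e-03  1.0e+00 -1.0e-04]
 [ 1.0e+00 -1.8e-03  1.0e-04]
 [ 1.0e-04 -1.0e-04 -1.0e+00]]
```

View pics/q1.png

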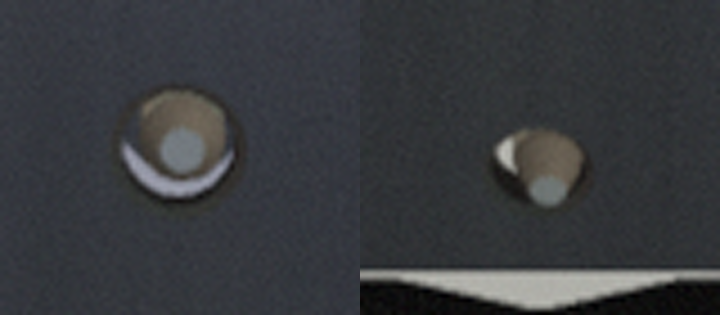

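View pics/q1_side.png

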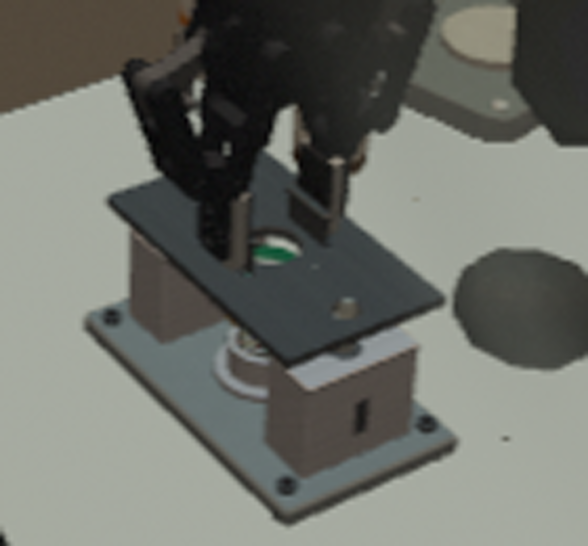

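Both studs are through their holes. Stud_b sits slightly towards +x in its hole, so I'll trim a little and press on.

carry_out(
  moves=[
    [[0,0,-0.3,0,0.4,0,36],[0,0,0,0,0,4,36],[0,0,0,0,0,4,36],[0,0,0,0,0,4,36],[0,0,0,0,0,0,36],[0,0,0,0,0,0,36]],
  ],
)

```text
time_s: 14.98
position: [0.6106, 0.2603, 0.0911]
eef_rot: [[-0.003, 1.0, 0.0], [1.0, 0.003, -0.001], [-0.001, 0.0, -1.0]]
wrist_force: [-1.9, -1.0, 5.5]
gripper_width: 0.0384
```

```bash
python3 look.py q2
```

```text
[0.61055409 0.26025859 0.09110178] 0.038440753608924884 [-1.94354747 -1.02395064  5.4700906 ] [[-3.3e-03  1.0e+00  1.0e-04]
 [ 1.0e+00  3.3e-03 -5.0e-04]
 [-5.0e-04  1.0e-04 -1.0e+00]]
```

View pics/q2.png

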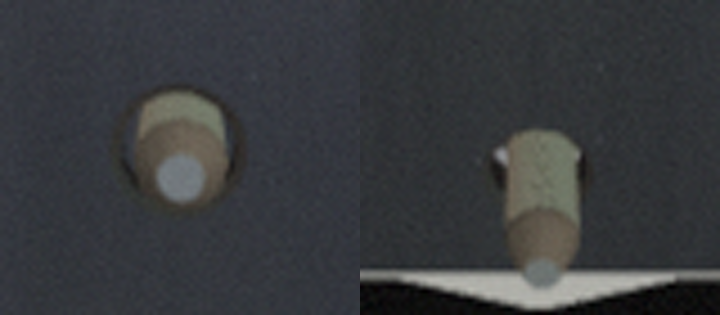

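View pics/q2_side.png

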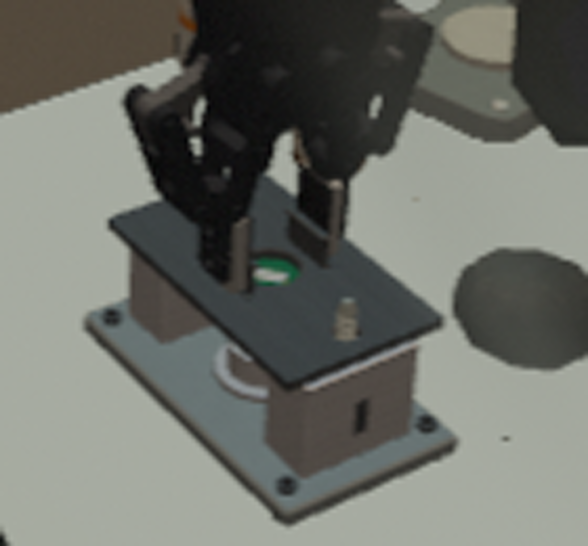

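carry_out(
  moves=[
    [[0,0,0,0,0,2.5,36],[0,0,0,0,0,2,36],[0,0,0,0,0,1,36],[0,0,0,0,0,0,36],[0,0,0,0,0,0,36]],
  ],
)

```text
time_s: 15.75
position: [0.6106, 0.2602, 0.0867]
eef_rot: [[-0.003, 1.0, 0.0], [1.0, 0.003, -0.001], [-0.001, 0.0, -1.0]]
wrist_force: [-4.3, -2.8, 11.2]
gripper_width: 0.0386
```

carry_out(
  moves=[
    [[0,0,0,0,0,1,36],[0,0,0,0,0,1,36],[0,0,0,0,0,0,36],[0,0,0,0,0,0,36]],
  ],
)

```text
time_s: 16.25
position: [0.6106, 0.2602, 0.0867]
eef_rot: [[-0.003, 1.0, 0.001], [1.0, 0.003, -0.002], [-0.002, 0.001, -1.0]]
wrist_force: [-7.5, -5.7, 23.9]
gripper_width: 0.0386
```

```bash
python3 look.py q3
```

```text
[0.61059393 0.26024148 0.08665058] 0.03859264275245461 [-7.53486622 -5.6752883  23.9414333 ] [[-3.0e-03  1.0e+00  9.0e-04]
 [ 1.0e+00  3.0e-03 -1.8e-03]
 [-1.8e-03  9.0e-04 -1.0e+00]]
```

View pics/q3.png

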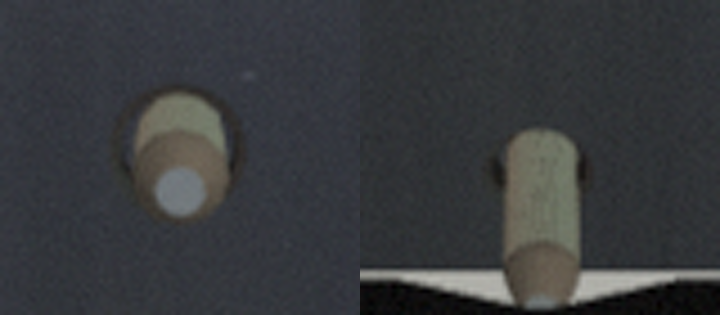

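View pics/q3_side.png

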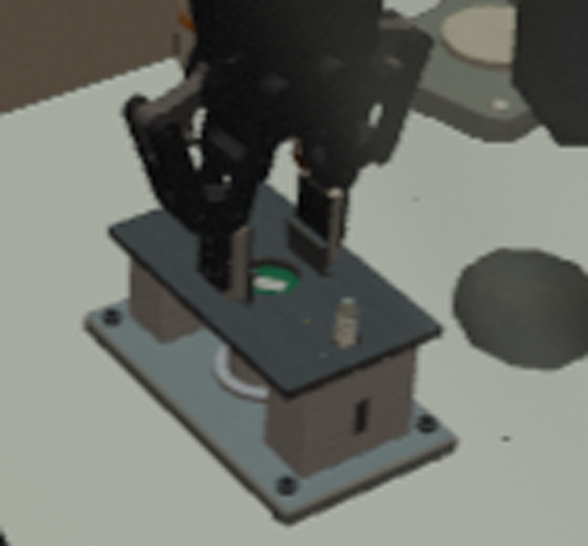

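carry_out(
  moves=[
    [[0,0,0,-0.4,-0.5,0.4,36],[0,0,0,0,0,0.3,36],[0,0,0,0,0,0,36],[0,0,0,0,0,0,36],[0,0,0,0,0,0,36],[0,0,0,0,0,0,36]],
  ],
)

```text
time_s: 17.15
position: [0.6105, 0.2602, 0.0866]
eef_rot: [[-0.003, 1.0, 0.002], [1.0, 0.003, -0.001], [-0.001, 0.002, -1.0]]
wrist_force: [-8.6, -4.6, 25.5]
gripper_width: 0.0388
```

```bash
python3 look.py q4
python3 - <<'E'
from h import *
import pickle
s,c,c2,t=pickle.load(open("q4.pkl","rb"));a=pickle.load(open("a.pkl","rb"))
T=c2["T"];g=cv2.cvtColor(c2["pixels"],cv2.COLOR_BGR2GRAY)
def zs(u,v):return u/4.2+270-.4,v/4.2+140-.4
for nm,q in(("near end",(300,365)),("near end r",(400,335)),("left",(150,235)),("far",(185,215)),("mid",(330,290))):
    u,v=zs(*q);P=np.array([dep(c2,u+i,v+j) for i in(-3,-2,-1,0,1,2,3) for j in(-1,0,1)]);print(nm,np.median(P,0).round(4))
W=wristT(c,s)
for u,v in((220,150),(340,150),(220,220),(340,220),(255,385),(300,385)):
    P=np.array([dep(c,u+i,v+j,W) for i in range(-8,9) for j in(-4,-2,0,2,4)]);print("wrist",np.median(P,0).round(4))
E
```

```text
[0.61053704 0.26024787 0.0866231 ] 0.03878436618265897 [-8.57542181 -4.60172288 25.46314242] [[-0.003   1.      0.002 ]
 [ 1.      0.003  -0.0011]
 [-0.0012  0.002  -1.    ]]
near end [0.5863 0.2053 0.0652]
near end r [0.6313 0.2006 0.0644]
left [0.583  0.3111 0.0659]
far [0.5614 0.2495 0.1196]
mid [0.6256 0.2392 0.0655]
wrist [0.5866 0.3199 0.0645]
wrist [0.6343 0.32   0.0643]
wrist [0.5851 0.2902 0.0645]
wrist [0.6359 0.2902 0.0643]
wrist [0.5982 0.201  0.0643]
wrist [0.621  0.2009 0.0642]
```

View pics/q4_side.png

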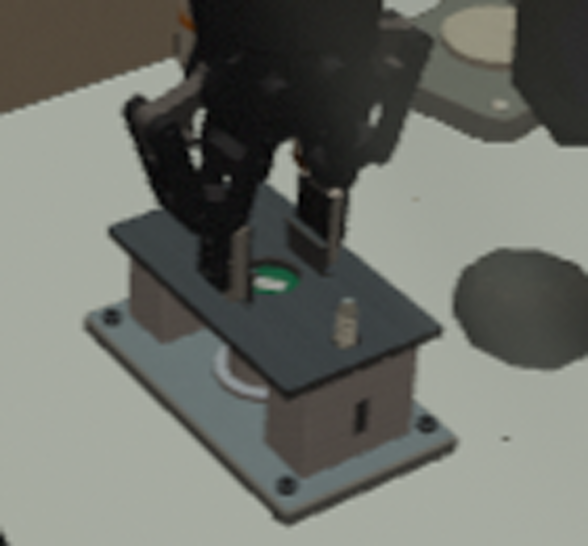

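carry_out(
  moves=[
    [[0,0,0,0,0,0.5,36],[0,0,0,0,0,0,36],[0,0,0,0,0,0,36],[0,0,0,0,0,0,36],[0,0,0,0,0,0,36],[0,0,0,0,0,0,36],[0,0,0,0,0,0,36],[0,0,0,0,0,0,36]],
  ],
)

```text
time_s: 18.3
position: [0.6106, 0.2603, 0.0867]
eef_rot: [[-0.003, 1.0, 0.002], [1.0, 0.003, -0.001], [-0.001, 0.002, -1.0]]
wrist_force: [-9.0, -6.3, 29.4]
gripper_width: 0.0386
```

Run:
```python
from workcell import r
from h import *
t=r.read_camera("top");hsv=cv2.cvtColor(t["pixels"],cv2.COLOR_BGR2HSV)
for nm,lo,hi in(("amber",12,28),("red",0,8)):
    m=cv2.inRange(hsv,(lo,110,50),(hi,255,255));k,l,st,ce=cv2.connectedComponentsWithStats(m)
    print(nm,[ce[i].round(1) for i in range(1,k) if st[i,4]>60])
s=r.observe();print(s['position'],s['wrist_force'],s['gripper_width'],s['qpos'])
```

```text
amber [array([200.5,  25.7]), array([220.9, 110.1]), array([347.6, 259.3]), array([463.1, 271. ])]
red [array([155.1,  80.7]), array([283.1, 255.5])]
[0.61055756 0.26022991 0.08659162] [-9.18023481 -6.2589028  29.05955087] 0.038553574885019704 [ -3.78675087  44.00519985 -32.39974511  94.17185088  29.07116082
  50.38517117 -47.64096088]
```

Red and amber haven't moved, the plate is on its hard stop, and the push is steady at 29 N. I'll hand it in.

Run:
```python
from workcell import r
print(r.sign_off())
```

```text
the job is handed in; nothing more can be done
None
```

The job is done and handed in at about 18.4 s of the 58 s limit. The green specimen stands in the cup, polished face up. The window plate is over both studs with its tabs up, and the arm is still pressing it down.

- **Specimen:** I let go of it in the cup, and its top measured 69–70 mm (70 expected). The tilt readings from the wrist and side cameras disagreed in sign at noise level. The top view showed it centred inside the rim.
- **Plate:** The wrist camera showed both studs through their holes. The plate's top face measured about 64.5 mm at both ends (65 expected) and level. The TCP stayed at 86.7 mm while the push rose from 11 to 29 N, so the plate is on the hard stop.
- **Push at hand-in:** The arm holds about 29 N down against a spring of about 10 N. There is also a side force of about 11 N (−9 N in x, −6 N in y) that a small corrective shift did not remove; it comes from friction or light stud contact.
- **Other specimens:** Red and amber are at the same image positions as at the start.

I could not read the plunger travel directly; the 10 mm is inferred from the plate height.

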